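# Lock the slide magazines in the sloped loader cradle

### The arm

A 6-joint arm with a two-finger parallel gripper is mounted at the origin on the work surface. World frame = base frame: x ahead of the robot, y to its left, z up, the work surface at z = 0. Lengths are in m, angles in rad, forces in N, time in s.
With the tool pointing down it reaches from about 0.3 to 0.775 m from the base axis. Payload 14.6 kg.
Tool frame: the origin (TCP) lies on the centre line of the jaws, within the pads' length; the fingertips stand 19 mm ahead of it and the grasp point (between the pads) is the TCP; z points along the fingers, y is the direction in which the jaws open and shut (so a half turn about z gives the same grasp; the last joint's range is limited). The gripper opens to 94 mm and grips with 3 to 60 N. Pads are 16 mm wide; open, the fingers measure 119 mm over their backs; the gripper's body (75 mm by 177 mm) begins 78 mm behind the grasp point.
Start: joints at [1.204, 0.3, 1.521, -0, 1.321, -0.067], TCP at [0.162, 0.525, 0.192] pointing down, gripper open.
Joint ranges: [-3.03, 3.03], [-0.79, 2.21], [0.23, 2.52], [-1.04, 4.18], [0, 3.07], [-2.55, 2.55]. Speed limits (rad/s): [2.22, 2.22, 2.57, 3.14, 3.14, 3.14].

### API

Orientations are given as [roll, pitch, yaw] about the fixed x, y, z axes, in that order (R = Rz(yaw) Ry(pitch) Rx(roll)).
In Python, from station import ctrl gives the robot as it stands. The module is installed in compiled form; this text tells all that it offers.
- The arm moves only by the shell command python3 -m creep 'ROWS' [FORCE]. ROWS is a JSON object of lists of equal length, an entry for each row: "translation": the shift along the world's x, y, z in mm, a list of three; "yaw": the turn about the world's z in rad; "gripper": the closure in counts, from 0 (fully open) to 255 (shut). A call has 1 to 5 rows; each row is the pose to reach, as a shift and turn from the pose measured when the call began; what a row does not reach only later rows make up. A row lasts 1/12 s, in which the tool goes at most 41.7 mm and 7.16 degrees, less where a joint would pass 70% of its speed; a pose out of reach is approached as far as the arm can. A call with a gripper value outside its range is refused whole. The fingers move at their own pace and stop on an object; FORCE is the grip in N (left out, the last holds). Time passes only in rows, so rows that repeat a pose let the fingers close. It gives the time, the measured TCP pose, the force and the opening at its end, in the units of the state.
- ctrl.get_obs(): the state, without advancing time (a new reading comes with each control period).
- ctrl.camera(name): name is "scene" or "top" or "wrist"; returns a dict with "pixels" (384x512x3 uint8, red, green, blue), "depth" (384x512 float32, m along the optical axis (not along the pixel's ray), 0 where there is no reading), "fx", "fy", "cx", "cy" (pixels), "R" (3x3) and "t" (3): a world point X has camera coordinates R X + t; the wrist camera has in their place "tool_from_camera" (4x4, takes a point from camera to tool coordinates, whose origin is the TCP and whose axes are the flange's). Camera axes: x right, y down, z forward; pixel columns grow to the right and rows downward; lengths in m; the calibration is good to about 2 mm. A picture is of the moment at which its call begins: read the wrist's pose just before it.
- ctrl.hand_in(): hands the job in, once; it reports no verdict.
The state is a dict: "time_s": time; "qpos": joint angles; "joint_vel": joint speeds; "tau": joint torques, N m; "ee_pos": TCP position; "eef_rot": TCP orientation; "force": force on the tool from outside, world axes, zero at the start; "moment": the same for the moment, N m; "grip_width": finger opening in m.
Only numpy, scipy, OpenCV 4.12 (cv2) and the standard library are available. Lean on these libraries where they do the work, as an engineer would, in place of code of your own. Each camera call takes 0.05 s, during which the arm holds its last target. There are 200 camera calls.

### The job

Lock the slide magazines into the sloped cradle: lay the aluminium retaining bar across the two black ears so that it lies flat in their pockets, let go of it, then push the orange-handled locking pin through the bar's eye and the ear on the side of the green-capped post, fully home until its collar rests on the bar. Leave the jar, bottle, beaker, boxes and dish around it where they are.

Things in the scene. Friction and masses are not known exactly. Their poses are not given: they have to be found in the camera images.
- saddle: seat of the sloped slide-loader cradle, fixed. Origin midway between the two black ears, in their top plane, 120 mm above the table; z: normal of the slope, 30 degrees from vertical, leaning to the low front (robot) side; x up the slope; y level, ear to ear. Ears: black plates 57 (x) by 20 mm thick, |y| 46 to 98 mm. Yellow slide magazines between them reach up to z = -10 mm
- bore_a (a point): mouth of the 17 mm bore through one ear (along the slope's normal, open below), in the ear's top plane; at y = +68 mm from the seat's origin. 8 mm high lips on the ears form the bar's pocket: 45 mm wide up the slope (lips 22.5 mm either side of the bore) and 185 mm long, from the one ear's outer lip to the other's
- bore_b (a point): the same for the other ear, at y = -68 mm from the seat's origin
- cradle: the cradle's white base, 200 by 200 mm, 15 mm high, fixed; origin on the table under the seat's origin; it reaches 90 mm to the front (-x) and 110 mm to the back. A fixed gooseneck lamp rises from its back edge, at x = 100 mm, to 270 mm above the table; its black head, 52 mm in diameter, hangs over the high side at x = 40 to 100 mm, y = 0, 228 to 270 mm above the table
- green_post: green-capped marker post, fixed behind one of the two ears, at the high side of the cradle; 82 mm tall, cap 26 mm in diameter; origin at its foot, 15 mm above the table. It marks the ear that takes the pin
- red_post: red-capped marker post, the same size, behind the other ear; origin at its foot
- bar: aluminium retaining bar, 40 (x) by 180 (y) by 8 mm, flat on the table; a 22 mm eye through it near each end, at y = +-68 mm; on top in the middle a blue grip fin 14 mm thick (x), 60 mm long (y), from 8 to 38 mm above the underside. Origin: centre of the underside; z up. The same either way round
- pin: locking pin, upright in the white rack: round orange handle 24 mm in diameter from z = 5 to 55 mm, steel collar 36 mm in diameter from z = 0 to 5, steel shaft 13 mm in diameter from z = 0 to -58 mm, the last 8 mm tapered to 7 mm. Origin: centre of the collar's underside; z along the pin towards the handle
- pin_rack: white rack block 60 (x) by 130 (y) by 65 mm high, fixed; the pin stands in its 16 mm middle bore, 62 mm deep. Two markers 13 mm thick stand in it at y = +-45 mm, up to 122 mm (+y) and 116 mm (-y) above the table: grip the pin with the fingers on its +x and -x sides. Origin: centre of the underside
- stain_jar: amber glass jar, 44 mm in diameter, 50 mm high, loose, beside the bar; not to be disturbed; origin under its centre
- oil_bottle: small amber bottle, 40 mm in diameter, 85 mm high, loose; not to be disturbed; origin under its centre
- beaker: clear beaker, 72 mm in diameter, 85 mm high, loose; not to be disturbed; origin under its centre
- tip_box: pipette-tip box with yellow lid, 72 by 102 by 59 mm, loose; not to be disturbed; origin under its centre
- slide_box: white slide box, 90 (x) by 150 (y) by 32 mm, loose; not to be disturbed; origin under its centre
- petri_dish: open petri dish, 70 mm in diameter, 16 mm high, loose; not to be disturbed; origin under its centre
Mind the look-alikes: they are no part of the job. Of the things that look like the bar, the smallest one is meant.

How it is judged:
On the way, in this order (a step that is already met when the one before it is completed fails the run):
1. the bar lies flat in the pockets of both ears and has been let go (x of bar in the frame of saddle between -0.006 and 0.006 m and y of bar in the frame of saddle between -0.006 and 0.006 m and z of bar in the frame of saddle between -0.004 and 0.004 m and angle between the z axis of bar and the z axis of saddle, either way round below 0.07 rad and angle between the y axis of bar and the y axis of saddle, either way round below 0.07 rad and contact force between bar and the fingers below 0.3 N), for 0.2 s.
2. the pin stands fully home through the bar's eye and the ear on the green side (x of pin in the frame of saddle between -0.006 and 0.006 m and z of pin in the frame of saddle between 0.004 and 0.013 m and angle between the z axis of pin and the z axis of saddle, either way round below 0.12 rad and ((y of green_post in the frame of saddle above 0 m and y of pin in the frame of saddle between 0.062 and 0.074 m) or (y of green_post in the frame of saddle below 0 m and y of pin in the frame of saddle between -0.074 and -0.062 m))), for 0.1 s.
At the end, for the whole second after the job is handed in: bar flat in both pockets (centred within 6 mm, underside within 4 mm of the ears' top plane, 4 degrees); pin in the green side's bore (within 6 mm and 7 degrees of its axis), its collar's underside 4 to 13 mm above that plane (8 mm is home); both at rest (all of step 2 and x of bar in the frame of saddle between -0.006 and 0.006 m and y of bar in the frame of saddle between -0.006 and 0.006 m and z of bar in the frame of saddle between -0.004 and 0.004 m and angle between the z axis of bar and the z axis of saddle, either way round below 0.07 rad and angle between the y axis of bar and the y axis of saddle, either way round below 0.07 rad and linear speed of each of bar, pin below 0.02 m/s); the robot touches nothing.
It fails at once if the stain jar or petri dish is pushed more than 25 mm or tipped over (distance of any of stain_jar, petri_dish from where it was at the start of the episode above 0.025 m or angle between any of stain_jar, petri_dish's own z axis and vertical above 0.35 rad).
It fails at once if the oil bottle or beaker is pushed more than 25 mm or tipped over (distance of any of oil_bottle, beaker from where it was at the start of the episode above 0.025 m or angle between any of oil_bottle, beaker's own z axis and vertical above 0.35 rad).
It fails at once if the tip box or slide box is pushed more than 25 mm or tipped over (distance of any of tip_box, slide_box from where it was at the start of the episode above 0.025 m or angle between any of tip_box, slide_box's own z axis and vertical above 0.35 rad).
It also fails if it takes over 61 s, if anything falls off the work surface, if the arm or the gripper's body presses on something with over 40 N, if the wrist force passes 120 N, or if a joint passes its speed limit or range.

## Working session

There is one attempt and no reset: what is moved stays moved. The work goes in short steps, Python scripts to look and compute and a shell command to move; the robot and the scene stay as the last step left them, time stands still between calls to the robot, and variables do not carry over. Pictures are saved under pics/ and viewed, about 8 in all and at most 12, crops included, and the job is handed in when it is done.

```bash
mkdir -p pics
cat > h.py <<'E'
import numpy as np, cv2
from scipy.spatial.transform import Rotation as Ro
from station import ctrl
def grab(n):
    o=ctrl.get_obs(); c=ctrl.camera(n)
    if n=="wrist":
        T=np.eye(4);T[:3,:3]=Ro.from_euler('xyz',o["eef_rot"]).as_matrix();T[:3,3]=o["ee_pos"]
        M=np.linalg.inv(T@np.array(c["tool_from_camera"]));c["R"],c["t"]=M[:3,:3],M[:3,3]
    c["R"]=np.array(c["R"]);c["t"]=np.array(c["t"]);return c
def ray(c,u,v):
    d=c["R"].T@np.array([(u-c["cx"])/c["fx"],(v-c["cy"])/c["fy"],1]);return -c["R"].T@c["t"],d
def plane(c,u,v,z):
    o,d=ray(c,u,v);return o+d*(z-o[2])/d[2]
def cloud(c):
    v,u=np.mgrid[:384,:512];z=c["depth"]
    P=np.stack([(u-c["cx"])/c["fx"]*z,(v-c["cy"])/c["fy"]*z,z],-1)
    W=(P-c["t"])@c["R"];W[z==0]=np.nan;return W
def proj(c,X):
    p=c["R"]@X+c["t"];return c["fx"]*p[0]/p[2]+c["cx"],c["fy"]*p[1]/p[2]+c["cy"]
def save(n,im,s=1):
    cv2.imwrite("pics/"+n,cv2.resize(im[:,:,::-1],None,fx=s,fy=s,interpolation=cv2.INTER_CUBIC))
E
python3 - <<'E'
from h import *
import pickle
print(ctrl.get_obs())
D={}
for n in("scene","top"):
    c=grab(n);D[n]=c;save(n+"0.png",c["pixels"],1.5);print(n,c["fx"],-c["R"].T@c["t"],c["R"][2])
pickle.dump(D,open("d0.pkl","wb"))
E
```

```text
{'time_s': 0.0, 'qpos': array([ 1.20438093e+00,  3.00448972e-01,  1.52158383e+00, -3.13101261e-05,
        1.32071453e+00, -6.66367642e-02]), 'joint_vel': array([ 0.00087124,  0.00040625,  0.00127716, -0.00015198,  0.00028464,
       -0.00096105]), 'tau': array([-8.47620668e-04, -5.31812525e+01, -3.52739668e+01,  7.07448763e-02,
        2.43707048e-02, -1.53810365e-04]), 'ee_pos': array([0.16234819, 0.52519589, 0.19139732]), 'eef_rot': array([-3.14043852e+00, -4.66273804e-05,  2.84182176e+00]), 'force': array([-0.05710304, -0.17891302, -0.45337837]), 'moment': array([-0.00705211,  0.01446131,  0.03613679]), 'grip_width': 0.09393186333830816}
scene 436.1478836295173 [ 1.31301076 -0.36639767  0.78942023] [-0.74176875  0.32869371 -0.58458495]
top 371.91478284056564 [0.32341364 0.00424958 1.24948295] [ 0.11033025 -0.00722957 -0.99386869]
```

View pics/top0.png

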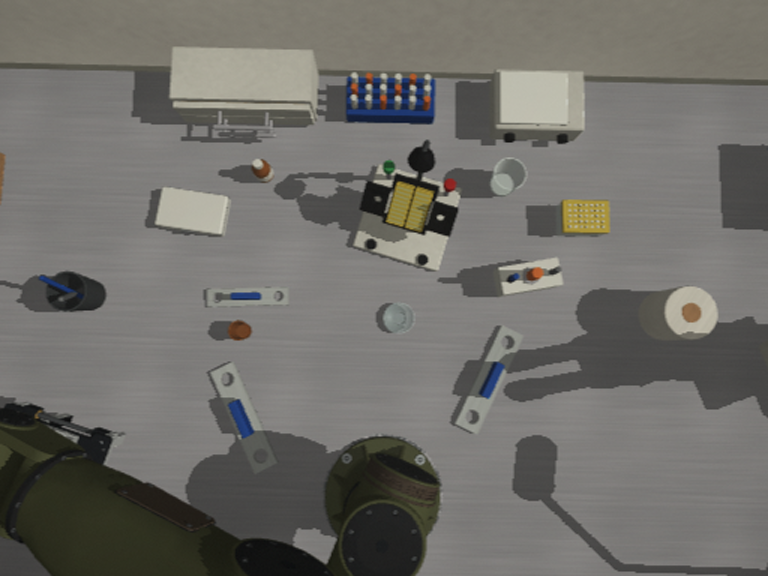

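View pics/scene0.png

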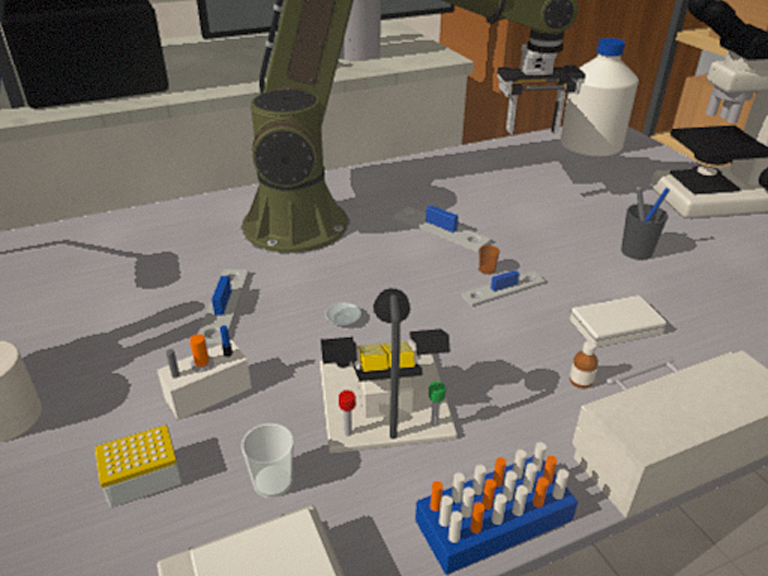

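```bash
cat > m1.py <<'E'
from h import *
import pickle
D=pickle.load(open("d0.pkl","rb"));T,S=D["top"],D["scene"]
WT,WS=cloud(T),cloud(S)
hsvT=cv2.cvtColor(T["pixels"],cv2.COLOR_RGB2HSV);hsvS=cv2.cvtColor(S["pixels"],cv2.COLOR_RGB2HSV)
def blobs(h,lo,hi,amin=12):
    m=cv2.inRange(h,lo,hi);n,l,s,c=cv2.connectedComponentsWithStats(m)
    return [(l==i) for i in range(1,n) if s[i,4]>=amin]
def tri(a,b):
    o1,d1=a;o2,d2=b
    A=np.stack([d1,-d2],1);k=np.linalg.lstsq(A,o2-o1,rcond=None)[0]
    p,q=o1+k[0]*d1,o2+k[1]*d2;return (p+q)/2,np.linalg.norm(p-q)
R={"green":((50,120,30),(80,255,255)),"red":((170,150,60),(180,255,255)),"red2":((0,200,60),(5,255,255)),"orange":((5,190,120),(14,255,255)),"blue":((108,150,60),(125,255,255)),"yellow":((20,150,60),(32,255,255))}
if __name__=="__main__":
  for k,(lo,hi) in R.items():
    for n,h,W in(("T",hsvT,WT),("S",hsvS,WS)):
        for b in blobs(h,lo,hi,15):
            v,u=np.nonzero(b);w=W[b];w=w[~np.isnan(w[:,0])]
            if len(w) and w[:,0].mean()<0.85: print(k,n,b.sum(),"uv",u.mean().round(1),v.mean().round(1),"med",np.median(w,0).round(4),"zmax",w[:,2].max().round(3),"mn",w.min(0).round(3),"mx",w.max(0).round(3))
  # enlarge
  c=T["pixels"];a=cv2.resize(c[160:330,120:370],None,fx=3,fy=3,interpolation=cv2.INTER_CUBIC)
  cv2.imwrite("pics/crop1.png",a[:,:,::-1])
E
python3 m1.py
```

```text
green T 44 uv 258.7 110.8 med [0.697  0.0009 0.0966] zmax 0.101 mn [ 0.688 -0.009  0.086] mx [0.71  0.01  0.101]
green S 121 uv 290.7 260.7 med [ 0.7083 -0.0012  0.0947] zmax 0.099 mn [ 0.616 -0.01   0.012] mx [0.718 0.051 0.099]
red2 S 106 uv 230.5 266.6 med [ 0.6728 -0.1317  0.0952] zmax 0.099 mn [ 0.657 -0.141  0.079] mx [ 0.68  -0.119  0.099]
orange S 155 uv 132.3 233.1 med [ 0.4853 -0.307   0.1039] zmax 0.122 mn [ 0.313 -0.317 -0.002] mx [ 0.493 -0.296  0.122]
blue T 69 uv 36.6 189.1 med [0.4295 0.6658 0.1319] zmax 0.166 mn [0.418 0.657 0.082] mx [0.441 0.676 0.166]
blue T 70 uv 163.0 197.0 med [0.4207 0.3093 0.038 ] zmax 0.045 mn [0.414 0.278 0.025] mx [0.428 0.337 0.045]
blue T 131 uv 327.9 253.1 med [ 0.2512 -0.228   0.0507] zmax 0.059 mn [ 0.216 -0.25   0.041] mx [ 0.286 -0.206  0.059]
blue T 185 uv 160.3 278.7 med [0.1608 0.3015 0.0496] zmax 0.056 mn [0.124 0.28  0.025] mx [0.197 0.325 0.056]
blue S 150 uv 406.4 31.2 med [-0.0828  0.9336  0.286 ] zmax 0.297 mn [-0.524  0.911  0.159] mx [-0.057  1.297  0.297]
blue S 61 uv 437.0 136.7 med [0.433  0.6677 0.1199] zmax 0.163 mn 
[... 745 characters left out ...]
297.7 327.8 med [ 0.841  -0.0523  0.0442] zmax 0.047 mn [ 0.808 -0.058 -0.001] mx [ 0.846 -0.038  0.047]
yellow T 410 uv 272.5 136.1 med [ 0.6139 -0.0422  0.1138] zmax 0.136 mn [ 0.56  -0.091  0.069] mx [0.659 0.005 0.136]
yellow T 416 uv 389.4 144.3 med [ 0.6054 -0.4281  0.0576] zmax 0.063 mn [ 0.574 -0.481  0.05 ] mx [ 0.643 -0.381  0.063]
yellow S 266 uv 250.6 239.6 med [ 0.6415 -0.069   0.1209] zmax 0.134 mn [ 0.482 -0.091 -0.   ] mx [0.656 0.011 0.134]
yellow S 118 uv 270.6 238.7 med [ 0.6568 -0.026   0.1238] zmax 0.191 mn [ 0.59  -0.066  0.095] mx [0.711 0.002 0.191]
yellow S 1066 uv 89.4 304.3 med [ 0.6208 -0.4331  0.0563] zmax 0.061 mn [ 0.516 -0.491 -0.004] mx [ 0.651 -0.38   0.061]
```

View pics/crop1.png

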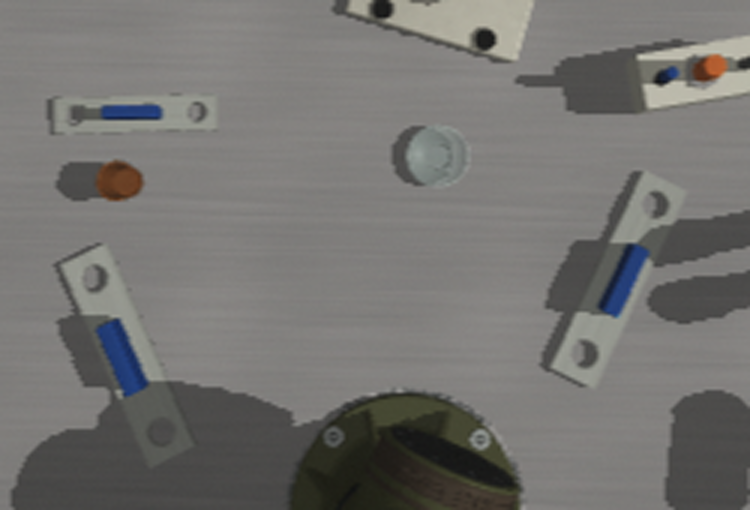

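Of the three bar-like things (crop pixels (132,113), (122,357) and (625,280)), the one at (132,113) is the bar. Its blue fin is the smallest at 60 mm long with its top at 38 mm, against about 50 mm and up for the others, and the jar stands beside it. I'll move above it for a wrist view.

```bash
python3 -m creep '{"translation":[[35,-30,15],[70,-60,30],[105,-88,40],[140,-116,50],[170,-142,60]],"yaw":[0.1,0.2,0.29,0.29,0.29],"gripper":[0,0,0,0,0]}' 20; python3 -m creep '{"translation":[[30,-25,0],[60,-50,0],[85,-70,0],[85,-70,0]],"yaw":[0,0,0,0],"gripper":[0,0,0,0]}'
cat > m2.py <<'E'
from m1 import *
import sys
w=grab("wrist");pickle.dump(w,open("w_%s.pkl"%sys.argv[1],"wb"));save("w_%s.png"%sys.argv[1],w["pixels"],1.5)
o=ctrl.get_obs();print(o["ee_pos"].round(4),o["eef_rot"].round(4),o["grip_width"],o["time_s"],"cam",(-w["R"].T@w["t"]).round(3))
E
python3 m2.py bar
python3 - <<'E'
from m1 import *
w=pickle.load(open("w_bar.pkl","rb"));h=cv2.cvtColor(w["pixels"],cv2.COLOR_RGB2HSV);W=cloud(w)
for b in blobs(h,*R["blue"],100):
    w3=W[b];p=w3[(abs(w3[:,2]-0.038)<.004)]
    v,u=np.nonzero(b);r=cv2.minAreaRect(np.stack([u,v],1).astype(np.float32))
    pts=np.array([plane(w,*q,0.038)[:2] for q in cv2.boxPoints(r)])
    print(b.sum(),"centre",plane(w,*r[0],.038).round(4),"box",pts.round(4).tolist(),"depth med",np.median(w3,0).round(4),len(p))
E
```

```text
time_s: 0.52
ee_pos: [0.3176, 0.395, 0.2467]
eef_rot: [-3.14, -0.0, 3.133]
force: [1.0, -0.1, -0.1]
grip_width: 0.0937
time_s: 0.85
ee_pos: [0.4058, 0.3218, 0.2462]
eef_rot: [-3.139, -0.0, 3.129]
force: [0.2, -0.5, -0.4]
grip_width: 0.0938
[0.4041 0.3233 0.2462] [-3.1397e+00 -9.0000e-04  3.1291e+00] 0.09396844671421929 0.9 cam [0.326 0.322 0.438]
359 centre [0.4236 0.309  0.038 ] box [[0.4176, 0.282], [0.4183, 0.3361], [0.4297, 0.3361], [0.429, 0.2816]] depth med [nan nan nan] 358
```

View pics/w_bar.png

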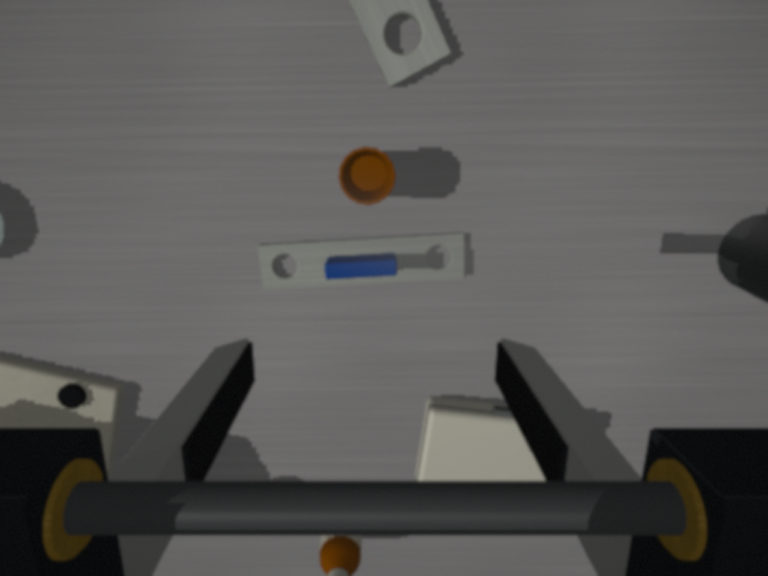

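Run:
```python
from m1 import *
w=pickle.load(open("w_bar.pkl","rb"));W=cloud(w)
near=(abs(W[...,0]-.4236)<.06)&(abs(W[...,1]-.309)<.12)
print("table z med",np.nanmedian(W[near][:,2]))
m=(near&(W[...,2]>.004)&(W[...,2]<.014)|near&(W[...,2]>=.014)).astype(np.uint8)
n,l,s,c=cv2.connectedComponentsWithStats(m)
for i in range(1,n):
    if s[i,4]<300: continue
    p=W[l==i];pl=p[(p[:,2]<.014)];r=cv2.minAreaRect(p[:,:2].astype(np.float32)*1000);r2=cv2.minAreaRect(pl[:,:2].astype(np.float32)*1000)
    print("bar?",s[i],r,r2,"platez",np.median(pl[:,2]),"finz",np.percentile(p[:,2],[90,97,99]))
g=cv2.cvtColor(w["pixels"],cv2.COLOR_RGB2GRAY).astype(np.uint8)
print("bar gray",g[185,200],g[180,205],"table",g[210,230],g[150,200])
mm=((g>g[210,230]+18)&near).astype(np.uint8);n,l,s,c=cv2.connectedComponentsWithStats(mm)
for i in range(1,n):
    if s[i,4]<200: continue
    v,u=np.nonzero(l==i);P=np.array([plane(w,a,b,.008)[:2] for a,b in zip(u,v)]).astype(np.float32)*1000
    print("gray",s[i],cv2.minAreaRect(P))
# triangulate fin centre top/scene/wrist
f=lambda c,h,u0,v0:[ (np.nonzero(b)[1].mean(),np.nonzero(b)[0].mean()) for b in blobs(h,*R["blue"],30) if abs(np.nonzero(b)[1].mean()-u0)<8 and abs(np.nonzero(b)[0].mean()-v0)<8][0]
hw=cv2.cvtColor(w["pixels"],cv2.COLOR_RGB2HSV)
a=ray(w,*f(w,hw,241,177));b=ray(S,*f(S,hsvS,334,186));t=ray(T,*f(T,hsvT,163,197))
print("tri ws",tri(a,b),"wt",tri(a,t),"st",tri(b,t))
# base of cradle in top
gt=cv2.cvtColor(T["pixels"],cv2.COLOR_RGB2GRAY)
nr=(abs(WT[...,0]-.6)<.17)&(abs(WT[...,1]+.04)<.17)
b=nr&(WT[...,2]>.008)&(WT[...,2]<.022);p=WT[b]
r=cv2.minAreaRect(p[:,:2].astype(np.float32)*1000);print("base depth",r,np.median(p[:,2]))
# ear plane: high points on black
V=hsvT[...,2];e=nr&(V<60)&(WT[...,2]>.08)&(WT[...,2]<.16)
n,l,s,c=cv2.connectedComponentsWithStats(e.astype(np.uint8))
for i in range(1,n):
    if s[i,4]>40:
        p=WT[l==i];c0=np.median(p,0);q=p-p.mean(0);_,_,vt=np.linalg.svd(q);print("ear",s[i],p.mean(0).round(4),vt[2].round(3),p.min(0).round(3),p.max(0).round(3))
```

```text
table z med 0.362904059624022
bar? [ 172  155  138   38 3656] ((423.71270751953125, 309.3384094238281), (40.694942474365234, 180.20779418945312), 2.7314138412475586) ((423.71270751953125, 309.3384094238281), (40.694942474365234, 180.20779418945312), 2.7314138412475586) platez 0.007047370914482015 finz [0.03641234 0.03755229 0.03817605]
bar? [    0   225   512   159 39045] ((394.3668212890625, 322.5951843261719), (132.83253479003906, 44.88636779785156), 89.28974151611328) ((0.0, 0.0), (0.0, 0.0), 0.0) platez nan finz [0.37780886 0.38021828 0.38064847]
bar gray 120 120 table 109 109
tri ws (array([0.42437135, 0.30383646, 0.02923504]), np.float64(0.0035284851772828594)) wt (array([0.42034722, 0.30579377, 0.04781149]), np.float64(0.0011694430283655218)) st (array([0.42025157, 0.30823405, 0.0260103 ]), np.float64(0.0058618893779438215))
base depth ((623.0450439453125, -25.244598388671875), (307.8414306640625, 289.9884338378906), 7.634858131408691) 0.015520191741158072
ear [240 116  65  41 753] [ 0.6121 -0.0428  0.1211] [-0.049  0.012  0.999] [ 0.55  -0.138  0.097] [0.676 0.058 0.146]
  return _methods._mean(a, axis=axis, dtype=dtype,
  ret = ret.dtype.type(ret / rcount)
```

```bash
python3 -m creep '{"translation":[[10,-7,-35],[20,-14,-70],[20,-14,-105],[20,-14,-140],[20,-14,-140]],"yaw":[0.03,0.06,0.06,0.06,0.06],"gripper":[0,0,0,0,0]}' 20; python3 -c "
from h import *
o=ctrl.get_obs();print(o['ee_pos'].round(4),o['eef_rot'].round(4))"
```

```text
time_s: 1.32
ee_pos: [0.4207, 0.3082, 0.1002]
eef_rot: [-3.135, -0.01, -3.094]
force: [-0.0, -0.5, -1.1]
grip_width: 0.0942
[0.4207 0.3082 0.1002] [-3.1349 -0.0097 -3.0936]
```

```bash
python3 -m creep '{"translation":[[3,1,-35],[3,1,-68],[3,1,-69],[3,1,-69]],"yaw":[0,0,0,0],"gripper":[0,0,0,0]}' 20; python3 -m creep '{"translation":[[0,0,0],[0,0,0],[0,0,0],[0,0,0]],"yaw":[0,0,0,0],"gripper":[255,255,255,255]}' 20
```

```text
time_s: 1.65
ee_pos: [0.4234, 0.3097, 0.0321]
eef_rot: [-3.134, -0.011, -3.093]
force: [0.2, 0.2, 0.0]
grip_width: 0.0937
time_s: 1.98
ee_pos: [0.4239, 0.3101, 0.0336]
eef_rot: [-3.135, -0.009, -3.093]
force: [-0.9, 0.2, -0.9]
grip_width: 0.0705
```

```bash
python3 -m creep '{"translation":[[0,0,-2],[0,0,-2],[0,0,-2],[0,0,-2],[0,0,-2]],"yaw":[0,0,0,0,0],"gripper":[255,255,255,255,255]}' 20;python3 -m creep '{"translation":[[0,0,0],[0,0,20],[0,0,55],[0,0,90],[0,0,120]],"yaw":[0,0,0,0,0],"gripper":[255,255,255,255,255]}' 20;  python3 -m creep '{"translation":[[0,0,25],[0,0,50],[0,0,70],[0,0,70],[0,0,70]],"yaw":[0,0,0,0,0],"gripper":[255,255,255,255,255]}' 20
python3 - <<'E'
from m1 import *
# cradle measurements from top
gt=hsvT[...,2];sat=hsvT[...,1]
W=WT
nr=(abs(W[...,0]-.6)<.17)&(abs(W[...,1]+.04)<.17)
b=(nr&(W[...,2]>.010)&(W[...,2]<.020)).astype(np.uint8)
n,l,s,c=cv2.connectedComponentsWithStats(b)
i=1+np.argmax(s[1:,4]);p=W[l==i];r=cv2.minAreaRect(p[:,:2].astype(np.float32)*1000);print("base",s[i],r)
for k,nm in(("red","rT"),("red2","rT2"),("green","gT")):
    for h,c,n in((hsvT,T,"T"),(hsvS,S,"S")):
        for bb in blobs(h,*R[k],5):
            v,u=np.nonzero(bb);wd=(WT if n=="T" else WS)[bb]
            if abs(np.nanmedian(wd[:,2])-.09)<.02: print(k,n,len(u),u.mean(),v.mean(),np.nanmedian(wd,0).round(4))
# tilted surfaces: local plane, points >0.09
for nm,(W,h) in {"T":(WT,hsvT),"S":(WS,hsvS)}.items():
    nr=(abs(W[...,0]-.61)<.09)&(abs(W[...,1]+.045)<.13)&(W[...,2]>.085)&(W[...,2]<.155)&(h[...,2]<70)
    p=W[nr];print(nm,len(p))
    # RANSAC-free: known normal from base yaw
    for yaw in [np.deg2rad(-16.7)]:
        x=np.array([np.cos(yaw),np.sin(yaw),0]);nz=-x*.5+np.array([0,0,.866])
        d=p@nz;hist,e=np.histogram(d,np.arange(d.min(),d.max(),.002));k=hist.argmax();print(e[k],hist[max(0,k-6):k+7])
        q=p[abs(d-e[k]-.001)<.003];yv=np.array([-np.sin(yaw),np.cos(yaw),0]);xs=np.cross(yv,nz)
        for sgn in(1,-1):
            qq=q[((q-[.6121,-.0428,.12])@yv*sgn>.03)]
            if len(qq)>10: print(sgn,len(qq),"y",np.percentile(qq@yv,[1,50,99]).round(4),"xs",np.percentile(qq@xs,[1,50,99]).round(4),qq.mean(0).round(4))
E
```

```text
time_s: 2.4
ee_pos: [0.4239, 0.3101, 0.0315]
eef_rot: [-3.135, -0.009, -3.093]
force: [0.9, 0.9, -0.3]
grip_width: 0.037
time_s: 2.82
ee_pos: [0.4239, 0.3101, 0.1537]
eef_rot: [-3.136, -0.009, -3.093]
force: [0.4, -0.4, -0.0]
grip_width: 0.004
time_s: 3.23
ee_pos: [0.4241, 0.3102, 0.2241]
eef_rot: [-3.136, -0.007, -3.093]
force: [0.3, -0.2, 0.2]
grip_width: -0.0
base [ 236  141   63   40 1225] ((553.6317749023438, -29.332847595214844), (199.54542541503906, 84.06461334228516), 73.93521881103516)
red2 S 106 230.50943396226415 266.5943396226415 [ 0.6728 -0.1317  0.0952]
green T 44 258.6818181818182 110.77272727272727 [0.697  0.0009 0.0966]
green S 121 290.73553719008265 260.6694214876033 [ 0.7083 -0.0012  0.0947]
T 795
-0.18943376447370802 [ 11   8  11  18  45 117 126  68  53  67  57  22  11]
1 157 y [0.1811 0.2036 0.2244] xs [0.5448 0.5687 0.5964] [0.6201 0.0262 0.1209]
-1 154 y [0.0399 0.0612 0.0857] xs [0.5438 0.5681 0.5989] [ 0.5807 -0.1092  0.121 ]
S 916
-0.18526347265215187 [27 45 37 75 68 69 83]
1 112 y [0.1822 0.2098 0.2321] xs [0.5426 0.5922 0.601 ] [0.6245 0.0305 0.1276]
-1 96 y [0.0381 0.0618 0.0868] xs [0.5435 0.5937 0.6031] [ 0.5847 -0.1112  0.1284]
```

```bash
python3 m2.py bar2
python3 - <<'E'
from m1 import *
w=pickle.load(open("w_bar2.pkl","rb"));W=cloud(w)
m=((W[...,2]>.004)&(W[...,2]<.06)).astype(np.uint8)
n,l,s,c=cv2.connectedComponentsWithStats(m)
for i in range(1,n):
    if s[i,4]<300: continue
    p=W[l==i];print(s[i],cv2.minAreaRect(p[:,:2].astype(np.float32)*1000),"z",np.percentile(p[:,2],[50,97]))
print("tcp px",proj(w,ctrl.get_obs()["ee_pos"]))
E
```

```text
[0.4237 0.31   0.223 ] [-3.1353 -0.009  -3.0927] 0.00039755473590774576 3.2833 cam [0.346 0.306 0.417]
[ 263    0   61   41 1254] ((248.39276123046875, 348.4201965332031), (44.887638092041016, 53.46941375732422), 26.4106388092041) z [0.00980478 0.01152892]
[239  81  41  42 857] ((347.71356201171875, 315.2792053222656), (42.11865997314453, 42.58409118652344), 3.1350131034851074) z [0.04139302 0.0501872 ]
[ 177  148  147   33 4161] ((423.78338623046875, 309.164794921875), (40.521785736083984, 180.3416748046875), 2.6547088623046875) z [0.00734747 0.03763312]
[500 158  12  41 328] ((425.8526306152344, 630.17626953125), (50.278167724609375, 13.74030590057373), 9.305472373962402) z [0.01232053 0.02385755]
[   0  222   74   99 5984] ((592.7545776367188, 25.840587615966797), (94.98819732666016, 145.49493408203125), 84.46727752685547) z [0.0136077  0.03255683]
[ 285  264  117   57 3173] ((589.8433227539062, 439.59332275390625), (151.2996063232422, 57.564735412597656), 78.4134750366211) z [0.0305411  0.03244414]
tcp px (np.float64(250.4032791836095), np.float64(229.65331014749898))
```

View pics/w_bar2.png

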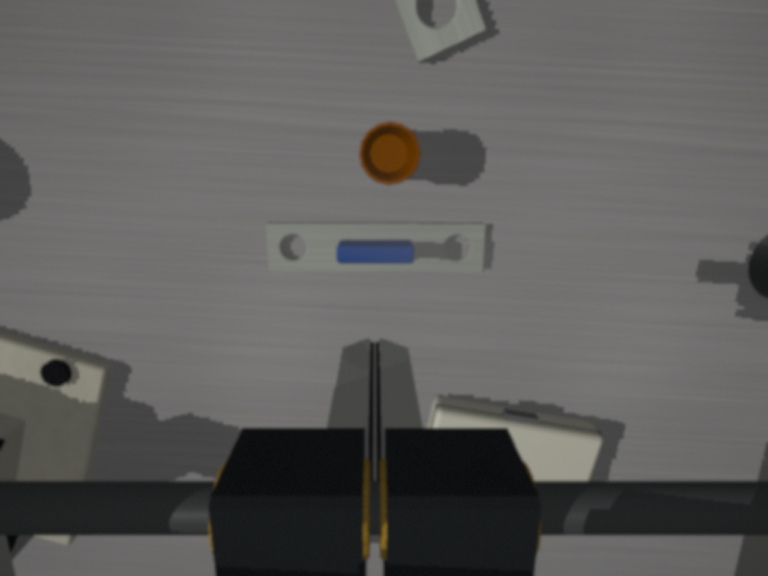

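Run:
```python
from m1 import *
w=pickle.load(open("w_bar2.pkl","rb"));W=cloud(w);o=ctrl.get_obs()
for v in (229,231,235,240,250,260,275): print(v,[W[v,u].round(4).tolist() for u in (236,246,254,264)])
Rt=Ro.from_euler('xyz',o["eef_rot"]).as_matrix()
for d in (-.04,-.02,0,.01,.019): print(d,np.round(proj(w,o["ee_pos"]+Rt[:,2]*d),1))
print(np.array(ctrl.camera("wrist")["tool_from_camera"]).round(4))
t=grab("top");pickle.dump(t,open("t1.pkl","wb"));WW=cloud(t)
nr=(abs(WW[...,0]-.424)<.12)&(abs(WW[...,1]-.31)<.12)&(WW[...,2]>.15)
q=WW[nr];print("top arm z",np.percentile(q[:,2],[0,1,50,99]))
s=grab("scene");X=cloud(s);pickle.dump(s,open("s1.pkl","wb"));nr=(abs(X[...,0]-.424)<.06)&(abs(X[...,1]-.31)<.06)&(X[...,2]>.1)&(X[...,2]<.33)
q=X[nr];
for a in np.arange(.18,.33,.01):
    k=q[abs(q[:,2]-a)<.005]
    if len(k): print(round(a,3),len(k),k.min(0).round(3),k.max(0).round(3))
```

```text
229 [[0.4159, 0.3015, 0.2426], [0.4156, 0.3071, 0.2426], [0.4156, 0.3116, 0.2422], [0.4148, 0.3171, 0.2435]]
231 [[0.4152, 0.3017, 0.2471], [0.4158, 0.3071, 0.245], [0.4151, 0.3115, 0.2463], [0.4149, 0.317, 0.246]]
235 [[0.416, 0.3019, 0.2508], [0.4154, 0.3072, 0.2517], [0.4157, 0.3115, 0.2504], [0.4149, 0.3168, 0.2517]]
240 [[0.4157, 0.3022, 0.2581], [0.4155, 0.3073, 0.258], [0.4152, 0.3114, 0.2583], [0.415, 0.3165, 0.2581]]
250 [[0.4161, 0.3027, 0.2692], [0.4171, 0.3075, 0.2665], [0.4151, 0.3113, 0.2702], [0.4153, 0.3161, 0.2694]]
260 [[0.4157, 0.3031, 0.2802], [0.4174, 0.3076, 0.2765], [0.4156, 0.3112, 0.2796], [0.4152, 0.3157, 0.28]]
275 [[0.4161, 0.3037, 0.2929], [0.4171, 0.3078, 0.2907], [0.4159, 0.3111, 0.2926], [0.4156, 0.3152, 0.2926]]
-0.04 [250.8 259.9]
-0.02 [250.6 243.2]
0 [250.4 229.7]
0.01 [250.3 223.8]
0.019 [250.2 218.9]
[[-3.000e-04 -9.614e-01 -2.751e-01  7.950e-02]
 [ 1.000e+00 -7.000e-04  1.400e-03 -1.100e-03]
 [-1.600e-03 -2.751e-01  9.614e-01 -1.919e-01]
 [ 0.000e+00  0.000e+00  0.000e+00  1.000e+00]]
top arm z [0.33561985 0.36722657 0.54412853 0.59563712]
0.24 19 [0.418 0.301 0.235] [0.437 0.322 0.245]
0.25 39 [0.419 0.298 0.245] [0.438 0.326 0.255]
0.26 36 [0.419 0.298 0.255] [0.438 0.325 0.265]
0.27 40 [0.413 0.296 0.265] [0.438 0.327 0.275]
0.28 40 [0.421 0.298 0.275] [0.438 0.326 0.285]
0.29 41 [0.419 0.297 0.285] [0.439 0.324 0.295]
0.3 41 [0.419 0.297 0.295] [0.44  0.325 0.305]
0.31 42 [0.418 0.298 0.305] [0.44  0.325 0.315]
0.32 37 [0.419 0.297 0.315] [0.438 0.326 0.324]
0.33 5 [0.428 0.291 0.327] [0.439 0.304 0.33 ]
```

Two cameras agree that the fingertips are about 16 mm above the reported TCP, where the text puts them 19 mm below it. So the true grasp point is at reported z + 35 mm, and the jaws closed in the air above the bar. I'll correct for that and regrasp.

```bash
python3 -m creep '{"translation":[[0,-1,-35],[0,-1,-70],[0,-1,-105],[0,-1,-140],[0,-1,-160]],"yaw":[0,0,0,0,0],"gripper":[45,45,45,45,45]}' 20;python3 -m creep '{"translation":[[0,0,0],[0,0,0],[0,0,0],[0,0,0],[0,0,0]],"yaw":[0,0,0,0,0],"gripper":[45,45,45,45,45]}' 20; python3 m2.py bar3
python3 - <<'E'
from m1 import *
w=pickle.load(open("w_bar3.pkl","rb"));W=cloud(w)
m=((W[...,2]>.004)&(W[...,2]<.06)).astype(np.uint8)
n,l,s,c=cv2.connectedComponentsWithStats(m)
for i in range(1,n):
    if s[i,4]<300: continue
    p=W[l==i];print(s[i],cv2.minAreaRect(p[:,:2].astype(np.float32)*1000),"z",np.percentile(p[:,2],[50,97]))
g=(abs(W[...,0]-.424)<.03)&(abs(W[...,1]-.309)<.06)&(W[...,2]>.06);p=W[g];print("tips",np.percentile(p[:,2],[0,1,5]),[ (np.median(p[(p[:,2]<.11)&(sg*(p[:,1]-.309)>0)],0)).round(4) for sg in(1,-1)])
E
```

```text
time_s: 3.85
ee_pos: [0.4218, 0.3077, 0.058]
eef_rot: [-3.132, -0.015, -3.093]
force: [0.0, 0.1, -1.6]
grip_width: 0.03
time_s: 4.27
ee_pos: [0.4224, 0.3081, 0.0595]
eef_rot: [-3.133, -0.013, -3.093]
force: [0.5, -0.2, -0.1]
grip_width: 0.0642
[0.4223 0.308  0.0592] [-3.1331 -0.013  -3.0928] 0.06773903724678758 4.3167 cam [0.345 0.305 0.252]
[ 233   68   74   77 2969] ((347.9283447265625, 315.38970947265625), (42.7899055480957, 42.692909240722656), 14.854013442993164) z [0.04137269 0.05001263]
[  134   181   238    52 10399] ((423.8247985839844, 308.8877868652344), (40.9821662902832, 180.9041290283203), 2.6803042888641357) z [0.00738261 0.03760872]
[ 305  357   47   27 1045] ((566.562744140625, 374.80255126953125), (22.582420349121094, 41.346229553222656), 37.583126068115234) z [0.01980906 0.03032298]
tips [0.07045769 0.08077655 0.10164827] [array([0.4128, 0.3407, 0.0948]), array([0.4165, 0.2736, 0.0947])]
```

```bash
python3 -m creep '{"translation":[[1,1,-5],[1,1,-30],[1,1,-55],[1,1,-62],[1,1,-62]],"yaw":[0,0,0,0,0],"gripper":[35,35,35,35,35]}' 20;python3 -m creep '{"translation":[[0,0,0],[0,0,0],[0,0,0],[0,0,0],[0,0,0]],"yaw":[0,0,0,0,0],"gripper":[255,255,255,255,255]}' 20;python3 -m creep '{"translation":[[0,0,0],[0,0,0],[0,0,0]],"yaw":[0,0,0],"gripper":[255,255,255]}' 20
```

```text
time_s: 4.73
ee_pos: [0.4229, 0.3088, -0.0036]
eef_rot: [-3.132, -0.015, -3.093]
force: [0.5, -1.0, 0.7]
grip_width: 0.0813
time_s: 5.15
ee_pos: [0.4232, 0.309, -0.0031]
eef_rot: [-3.133, -0.014, -3.093]
force: [-1.2, -0.7, 3.3]
grip_width: 0.0602
time_s: 5.4
ee_pos: [0.4231, 0.3089, -0.0031]
eef_rot: [-3.133, -0.014, -3.093]
force: [-0.1, -0.7, 0.9]
grip_width: 0.0599
```

```bash
python3 -m creep '{"translation":[[0,0,25],[0,0,60],[0,0,100],[10,-15,135],[25,-35,165]],"yaw":[0,0,0,0,-0.05],"gripper":[255,255,255,255,255]}' 25;python3 -m creep '{"translation":[[15,-25,25],[30,-50,50],[45,-75,75],[60,-100,100],[77,-130,120]],"yaw":[-0.1,-0.2,-0.28,-0.28,-0.28],"gripper":[255,255,255,255,255]}';python3 -m creep '{"translation":[[20,-30,15],[40,-60,30],[60,-90,45],[80,-120,50],[100,-145,50]],"yaw":[0,0,0,0,0],"gripper":[255,255,255,255,255]}';python3 -m creep '{"translation":[[20,-28,0],[35,-50,0],[35,-50,0],[35,-50,0]],"yaw":[0,0,0,0],"gripper":[255,255,255,255]}'; python3 m2.py cr1
```

```text
time_s: 5.82
ee_pos: [0.4477, 0.2744, 0.1644]
eef_rot: [-3.133, -0.013, -3.14]
force: [0.6, 0.6, -2.9]
grip_width: 0.0599
time_s: 6.23
ee_pos: [0.5249, 0.1436, 0.2864]
eef_rot: [-3.134, -0.012, 2.864]
force: [1.7, 0.8, -2.6]
grip_width: 0.0601
time_s: 6.65
ee_pos: [0.6258, -0.0037, 0.3378]
eef_rot: [-3.134, -0.01, 2.863]
force: [-0.0, 1.1, -2.3]
grip_width: 0.0599
time_s: 6.98
ee_pos: [0.661, -0.0548, 0.3362]
eef_rot: [-3.134, -0.013, 2.861]
force: [0.2, -0.1, -1.5]
grip_width: 0.0598
[ 0.6607 -0.0537  0.337 ] [-3.1342 -0.0116  2.8623] 0.05981783653878053 7.0333 cam [ 0.587 -0.033  0.529]
```

View pics/w_cr1.png

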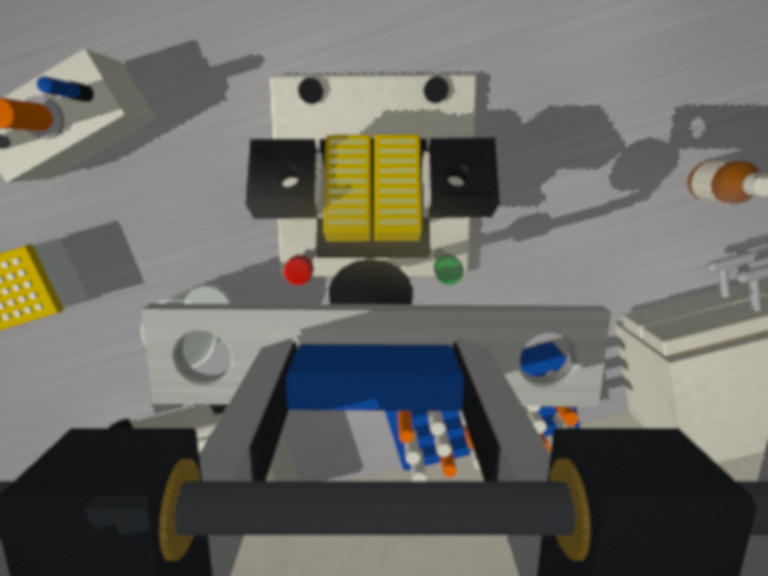

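The wrist view shows both ears with their bores at about (289,181) and (457,181), and the green cap at (448,268) on the +y side. The bar sits level in the jaws.

```bash
python3 - <<'E'
from m1 import *
w=pickle.load(open("w_cr1.pkl","rb"));W=cloud(w);h=cv2.cvtColor(w["pixels"],cv2.COLOR_RGB2HSV)
g=(h[...,2]<75)&(W[...,2]>.09)&(W[...,2]<.16);g[:, :]&=True
n,l,s,c=cv2.connectedComponentsWithStats(g.astype(np.uint8))
E=[]
for i in range(1,n):
    if s[i,4]<800 or s[i,1]>150: continue
    p=W[l==i];k=np.median(p,0);A=np.c_[p[:,:2]-k[:2],np.ones(len(p))]
    f=np.ones(len(p),bool)
    for _ in range(4):
        co=np.linalg.lstsq(A[f],p[f,2],rcond=None)[0];r=p[:,2]-A@co;f=abs(r)<.0025
    nz=np.array([-co[0],-co[1],1]);nz/=np.linalg.norm(nz);print("ear",s[i],k.round(4),"n",nz.round(3),"slope",np.rad2deg(np.arccos(nz[2])),f.sum(),"yaw",np.rad2deg(np.arctan2(-nz[1],-nz[0])));E.append((p[f],p,s[i]))
# bores: bright pixels / holes within the ear boxes, ray onto top plane
yaw=np.deg2rad(-16.15)
def frame(yaw,O):
    x=np.array([np.cos(yaw),np.sin(yaw),0]);y=np.array([-x[1],x[0],0]);z=np.array([0,0,1])
    return np.stack([x*.866+z*.5,y,-x*.5+z*.866],1),np.array(O)
F,O=frame(yaw,[.6,-.042,.12])
for q,p,_ in E:
    a=(q-O)@F;r=cv2.minAreaRect(a[:,:2].astype(np.float32)*1000)
    print("saddle coords mn/mx",np.percentile(a,[.5,50,99.5],axis=0).round(4).tolist(),r)
gr=cv2.cvtColor(w["pixels"],cv2.COLOR_RGB2GRAY)
B=[]
for (u0,v0) in((193,121),(305,121)):
    sub=np.zeros_like(gr,bool);sub[v0-10:v0+11,u0-12:u0+13]=True
    m=sub&(gr>70);v,u=np.nonzero(m);print("bright bore px",m.sum(),u.mean(),v.mean())
    o,d=ray(w,u.mean(),v.mean());print(((o+d*(F[:,2]@(O-o))/(F[:,2]@d))-O)@F)
for nm in("red2","red","green"):
    for b in blobs(h,*R[nm],40):
        p=W[b];print(nm,b.sum(),np.nanmedian(p,0).round(4))
m=(W[...,2]>.25)&(W[...,2]<.36);m[:190]=False;p=W[m]
pl=p[(p[:,2]<.352)];
hh,e=np.histogram(p[:,2],np.arange(.29,.37,.002));print(dict(zip(e.round(3),hh)))
g=np.zeros_like(m);g[205:265,100:130]=1;g[205:265,370:395]=1;pp=W[g&(W[...,2]>.3)];k=pp.mean(0);co=np.linalg.lstsq(np.c_[pp[:,:2]-k[:2],np.ones(len(pp))],pp[:,2],rcond=None)[0];print("plate",k,co,len(pp))
q=W[(W[...,2]>.31)&(W[...,2]<.352)];print(cv2.minAreaRect(q[:,:2].astype(np.float32)*1000))
E
sed -n 1,1p /dev/null
```

```text
ear [ 211   91  122   81 3036] [0.633  0.0198 0.116 ] n [-0.251 -0.125  0.96 ] slope 16.313068094806212 848 yaw 26.533691960051435
ear [ 165   93   47   52 2193] [ 0.5834 -0.1129  0.1202] n [-0.462  0.134  0.877] slope 28.766523317959106 1144 yaw -16.121752494188513
saddle coords mn/mx [[-0.0263, -0.0439, -0.0405], [0.0029, 0.0633, -0.0016], [0.0565, 0.0985, 0.0078]] ((15.837135314941406, 25.749107360839844), (67.46454620361328, 155.9983673095703), 16.802085876464844)
saddle coords mn/mx [[-0.0213, -0.0917, -0.0043], [-0.0015, -0.0703, -0.002], [0.0305, -0.0453, 0.0003]] ((4.170677185058594, -69.67225646972656), (49.67726135253906, 52.909446716308594), 89.89454650878906)
bright bore px 67 192.76119402985074 121.05970149253731
[ 8.57624082e-03 -6.46825811e-02  1.27298163e-17]
bright bore px 46 303.5 120.5
[7.65180883e-03 6.69676989e-02 4.22099325e-17]
red2 215 [ 0.665  -0.1295  0.0959]
green 49 [ 6.947e-01 -5.000e-04  9.600e-02]
{np.float64(0.29): np.int64(0), np.float64(0.292): np.int64(0), np.float64(0.294): np.int64(0), np.float64(0.296): np.int64(0), np.float64(0.298): np.int64(0)
[... 627 characters left out ...]
.int64(355), np.float64(0.34): np.int64(431), np.float64(0.342): np.int64(455), np.float64(0.344): np.int64(3514), np.float64(0.346): np.int64(7095), np.float64(0.348): np.int64(150), np.float64(0.35): np.int64(175), np.float64(0.352): np.int64(178), np.float64(0.354): np.int64(207), np.float64(0.356): np.int64(191), np.float64(0.358): np.int64(228), np.float64(0.36): np.int64(0), np.float64(0.362): np.int64(0), np.float64(0.364): np.int64(0), np.float64(0.366): np.int64(0), np.float64(0.368): np.int64(0)}
plate [ 0.65715749 -0.06428308  0.34577869] [-0.01039396  0.00321889  0.34577869] 2942
((661.9617919921875, -55.33715057373047), (180.8501739501953, 41.098289489746094), 73.76263427734375)
```

Run:
```python
from m1 import *
w=pickle.load(open("w_cr1.pkl","rb"));yaw=np.deg2rad(-16.15)
x=np.array([np.cos(yaw),np.sin(yaw),0]);y=np.array([-x[1],x[0],0]);z=np.array([0,0,1]);F=np.stack([x*.866+z*.5,y,-x*.5+z*.866],1);O=np.array([.6,-.042,.12])
for nm,c in(("wrist",w),("top",T)):
    A=((cloud(c)-O)@F)
    for sg in(1,-1):
        row=[]
        for xb in np.arange(-.040,.041,.0025 if nm=="wrist" else .004):
            m=(abs(A[...,0]-xb)<(.00125 if nm=="wrist" else .002))&(A[...,1]*sg>.052)&(A[...,1]*sg<.088)&(abs(A[...,2])<.03)&(abs(A[...,1]*sg-.068)>.011)
            row.append((round(xb*1e3,1),int(m.sum()),round(float(np.median(A[m][:,2])*1e3),1) if m.any() else None))
        print(nm,sg,row)
    row=[]
    for yb in np.arange(-.106,.107,.003):
        m=(abs(A[...,1]-yb)<.0015)&(abs(A[...,0])<.015)&(abs(A[...,2])<.03)
        row.append((round(yb*1e3),round(float(np.median(A[m][:,2])*1e3),1) if m.sum()>2 else None))
    print(nm,"y",row)
```

```text
wrist 1 [(np.float64(-40.0), 0, None), (np.float64(-37.5), 0, None), (np.float64(-35.0), 0, None), (np.float64(-32.5), 0, None), (np.float64(-30.0), 0, None), (np.float64(-27.5), 5, 6.5), (np.float64(-25.0), 25, 6.7), (np.float64(-22.5), 56, 4.7), (np.float64(-20.0), 26, -1.1), (np.float64(-17.5), 19, -1.0), (np.float64(-15.0), 24, -1.3), (np.float64(-12.5), 23, -1.2), (np.float64(-10.0), 21, -1.5), (np.float64(-7.5), 23, -1.1), (np.float64(-5.0), 23, -1.4), (np.float64(-2.5), 18, -1.3), (np.float64(0.0), 21, -1.3), (np.float64(2.5), 25, -1.3), (np.float64(5.0), 19, -1.7), (np.float64(7.5), 22, -0.9), (np.float64(10.0), 24, -1.5), (np.float64(12.5), 25, -1.7), (np.float64(15.0), 22, -1.5), (np.float64(17.5), 25, -1.5), (np.float64(20.0), 12, -1.2), (np.float64(22.5), 0, None), (np.float64(25.0), 26, 6.4), (np.float64(27.5), 28, 6.5), (np.float64(30.0), 115, -5.2), (np.float64(32.5), 0, None), (np.float64(35.0), 0, None), (np.float64(37.5), 0, None), (np.float64(40.0), 0, None)]
wrist -1 [(np.float64(-40.0), 0, None), (np.float64(-37.5), 0, None), (np.float64(-35.0), 0, None), (np.flo
[... 3220 characters left out ...]
64, -3.2), (-61, -1.5), (-58, 0.6), (-55, -0.0), (-52, 0.0), (-49, 0.1), (-46, -0.5), (-43, -3.7), (-40, -10.4), (-37, -10.9), (-34, -8.2), (-31, -10.9), (-28, -8.5), (-25, -9.8), (-22, -10.3), (-19, -9.7), (-16, -9.1), (-13, -8.4), (-10, -10.1), (-7, -10.4), (-4, -10.1), (-1, -10.0), (2, -10.8), (5, -8.9), (8, -9.4), (11, -9.6), (14, -9.3), (17, -8.4), (20, -7.9), (23, -10.7), (26, -10.0), (29, -7.2), (32, -9.4), (35, -9.9), (38, -11.3), (41, -11.0), (44, -2.7), (47, -0.3), (50, 1.7), (53, -0.3), (56, -0.3), (59, 2.5), (62, 0.3), (65, -1.2), (68, -2.0), (71, -0.2), (74, -0.8), (77, -1.1), (80, 0.6), (83, -0.8), (86, 0.1), (89, 0.1), (92, 2.6), (95, 8.3), (98, 6.7), (101, None), (104, None)]
```

```bash
python3 -m creep '{"translation":[[-35,8,0],[-67,16,0],[-67,16,-5],[-67,16,-40],[-67,16,-75]],"yaw":[0,0,0,0,0],"gripper":[255,255,255,255,255]}' 25;python3 -c "
from h import *
o=ctrl.get_obs();print(o['ee_pos'].round(4),o['eef_rot'].round(4),o['force'].round(2))"
```

```text
time_s: 7.45
ee_pos: [0.5935, -0.0364, 0.2634]
eef_rot: [-3.135, -0.006, 2.864]
force: [1.4, -0.2, -2.8]
grip_width: 0.0599
[ 0.5935 -0.0364  0.2634] [-3.1351 -0.0064  2.8639] [ 1.42 -0.17 -2.81]
```

```bash
python3 -m creep '{"translation":[[0,-1,-35],[0,-1,-70],[0,-1,-105],[0,-1,-125],[0,-1,-128]],"yaw":[0,0,0,0,0],"gripper":[255,255,255,255,255]}' 25;python3 -m creep '{"translation":[[0,0,0]],"yaw":[0],"gripper":[255]}'
python3 - <<'E'
from m1 import *
o=ctrl.get_obs();print(o['ee_pos'].round(4),o['eef_rot'].round(4),o['force'].round(2))
s=grab("scene");save("s2.png",s["pixels"][180:300,190:330],5)
E
```

```text
time_s: 7.87
ee_pos: [0.5914, -0.0361, 0.1317]
eef_rot: [-3.134, -0.012, 2.865]
force: [-0.5, -0.8, -2.0]
grip_width: 0.0597
time_s: 7.95
ee_pos: [0.5913, -0.0354, 0.1322]
eef_rot: [-3.134, -0.012, 2.866]
force: [0.3, 0.4, -0.8]
grip_width: 0.0598
[ 0.5913 -0.0354  0.1322] [-3.1344 -0.0121  2.8662] [ 0.3   0.45 -0.83]
```

View pics/s2.png

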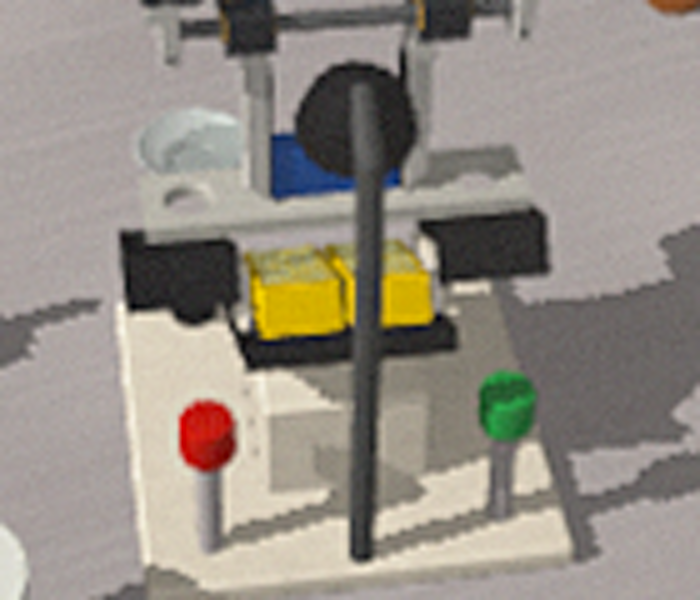

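```bash
python3 -m creep '{"translation":[[3,-3,-1],[3,-3,-3],[3,-3,-5],[3,-3,-7],[3,-3,-8]],"yaw":[0,0,0,0,0],"gripper":[255,255,255,255,255]}' 15; python3 -m creep '{"translation":[[0,0,0]],"yaw":[0],"gripper":[255]}'
```

```text
time_s: 8.42
ee_pos: [0.5943, -0.0384, 0.1245]
eef_rot: [-3.134, -0.012, 2.866]
force: [0.7, -0.2, -2.1]
grip_width: 0.0598
time_s: 8.5
ee_pos: [0.5942, -0.0384, 0.1243]
eef_rot: [-3.134, -0.012, 2.866]
force: [-0.0, 0.3, -1.8]
grip_width: 0.0597
```

```bash
for i in 1 2; do :; done; python3 -m creep '{"translation":[[0,0,-1],[0,0,-2],[0,0,-3],[0,0,-3]],"yaw":[0,0,0,0],"gripper":[255,255,255,255]}' 15; python3 -m creep '{"translation":[[0,0,-1],[0,0,-2],[0,0,-3],[0,0,-3]],"yaw":[0,0,0,0],"gripper":[255,255,255,255]}'
```

```text
time_s: 8.83
ee_pos: [0.5943, -0.0383, 0.1227]
eef_rot: [-3.135, -0.011, 2.866]
force: [-6.8, -0.0, 9.8]
grip_width: 0.0597
time_s: 9.17
ee_pos: [0.5943, -0.0383, 0.121]
eef_rot: [-3.135, -0.011, 2.866]
force: [-7.2, -0.2, 10.2]
grip_width: 0.0599
```

```bash
python3 -m creep '{"translation":[[-2,1,-1],[-3,1,-3],[-5,1,-4],[-6,2,-6],[-6,2,-6]],"yaw":[0,0,0,0,0],"gripper":[255,255,255,255,255]}' 12
python3 - <<'E'
from m1 import *
s=grab("scene");save("s3.png",s["pixels"][180:300,190:330],5);pickle.dump(s,open("s3.pkl","wb"))
yaw=np.deg2rad(-16.15)
x=np.array([np.cos(yaw),np.sin(yaw),0]);y=np.array([-x[1],x[0],0])
w=grab("wrist");h=cv2.cvtColor(w["pixels"],cv2.COLOR_RGB2HSV);W=cloud(w);save("w3.png",w["pixels"])
A=W-np.array([.6016,-.0414,.1187]);X=A@x;Y=A@y;Z=A[...,2]
m=(abs(abs(Y)-.06)<.025)&(abs(Y)>.05)&(abs(X+.005)<.035)&(abs(Z)<.06)&(h[...,2]>75)&(h[...,1]<60)
for sg in(1,-1):
    k=m&(Y*sg>0);p=np.polyfit(X[k],Z[k],1);r=Z[k]-np.polyval(p,X[k]);f=abs(r)<.003;p=np.polyfit(X[k][f],Z[k][f],1);print(sg,k.sum(),f.sum(),"slope deg",np.rad2deg(np.arctan(p[0])),"x range",np.percentile(X[k][f],[1,99]).round(4),"z0",p[1].round(4))
E
```

```text
time_s: 9.58
ee_pos: [0.5888, -0.0367, 0.116]
eef_rot: [-3.135, -0.008, 2.866]
force: [-1.6, -2.4, 8.3]
grip_width: 0.0598
1 2999 2825 slope deg 10.99625109586437 x range [-0.0326  0.006 ] z0 0.0109
-1 3018 2834 slope deg 10.83975513087407 x range [-0.0315  0.0071] z0 0.0109
```

```bash
python3 -m creep '{"translation":[[0,0,6],[4,-1,9],[7,-2,10],[8,-2,8],[8,-2,6]],"yaw":[0,0,0,0,0],"gripper":[255,255,255,255,255]}' 12
cat > barm.py <<'E'
from m1 import *
yaw=np.deg2rad(-16.15)
x=np.array([np.cos(yaw),np.sin(yaw),0]);y=np.array([-x[1],x[0],0])
o=ctrl.get_obs();print(o["ee_pos"].round(4),o["force"].round(1))
w=grab("wrist");h=cv2.cvtColor(w["pixels"],cv2.COLOR_RGB2HSV);W=cloud(w);save("wl.png",w["pixels"])
A=W-np.array([.6016,-.0414,.1187]);X=A@x;Y=A@y;Z=A[...,2]
m=(abs(Y)>.05)&(abs(Y)<.085)&(abs(X+.005)<.04)&(abs(Z)<.06)&(h[...,2]>75)&(h[...,1]<60)
for sg in(1,-1):
    k=m&(Y*sg>0);p=np.polyfit(X[k],Z[k],1);r=Z[k]-np.polyval(p,X[k]);f=abs(r)<.003;p=np.polyfit(X[k][f],Z[k][f],1);a=np.arctan(p[0]);xr=np.percentile(X[k][f],[1,99]);t=np.array([xr[1],np.polyval(p,xr[1])])*1e3
    E=t+8*np.array([np.sin(a),-np.cos(a)]);L=E-40*np.array([np.cos(a),np.sin(a)])
    sd=lambda q:np.round([q[0]*.866+q[1]*.5,-q[0]*.5+q[1]*.866],1)
    print(sg,f.sum(),"tilt",np.rad2deg(a).round(1),"high corner saddle x,z",sd(E),"low corner",sd(L))
k=m|((abs(Y)<.1)&(abs(X+.005)<.04)&(Z>0)&(Z<.03)&(h[...,2]>75)&(h[...,1]<60));print("y range",np.percentile(Y[k],[.5,99.5]).round(4))
E
python3 barm.py
```

```text
time_s: 10.1
ee_pos: [0.597, -0.0387, 0.1215]
eef_rot: [-3.135, -0.009, 2.865]
force: [-0.2, -0.3, 0.1]
grip_width: 0.0602
[ 0.597  -0.0387  0.1215] [-0.2 -0.3  0.1]
1 2819 tilt 10.5 high corner saddle x,z [18.5  0.1] low corner [-19.2  13.4]
-1 2898 tilt 10.6 high corner saddle x,z [19.6 -0.1] low corner [-18.2  13.2]
y range [-0.093   0.0907]
```

```bash
python3 -m creep '{"translation":[[-1,0,-2],[-2,1,-4],[-3,1,-6],[-4,1,-8],[-4,1,-9]],"yaw":[0,0,0,0,0],"gripper":[255,255,255,255,255]}' 10; python3 barm.py
```

```text
time_s: 10.57
ee_pos: [0.5954, -0.0378, 0.1167]
eef_rot: [-3.137, 0.0, 2.866]
force: [-4.9, 1.2, 37.1]
grip_width: 0.06
[ 0.5954 -0.0378  0.1167] [-4.9  1.2 37.1]
1 2753 tilt 22.6 high corner saddle x,z [16.9 -0.1] low corner [-22.7   5.1]
-1 2841 tilt 22.6 high corner saddle x,z [18.5 -0.7] low corner [-21.2   4.4]
y range [-0.0887  0.0911]
```

```bash
python3 -m creep '{"translation":[[1,0,2],[1,0,3],[1,0,3]],"yaw":[0,0,0],"gripper":[255,255,255]}' 10; python3 barm.py;  python3 -m creep '{"translation":[[0,0,0],[0,0,0],[0,0,0]],"yaw":[0,0,0],"gripper":[60,60,60]}' 10; python3 barm.py
```

```text
time_s: 10.87
ee_pos: [0.5962, -0.0378, 0.1195]
eef_rot: [-3.137, -0.0, 2.866]
force: [-0.3, 0.1, -1.0]
grip_width: 0.0597
[ 0.5962 -0.0378  0.1195] [-0.3  0.1 -1. ]
1 2679 tilt 21.0 high corner saddle x,z [18.3  0.8] low corner [-21.2   7.1]
-1 2859 tilt 21.0 high corner saddle x,z [19.7  0.5] low corner [-19.8   6.8]
y range [-0.0888  0.0913]
time_s: 11.17
ee_pos: [0.5958, -0.0378, 0.1187]
eef_rot: [-3.136, -0.002, 2.866]
force: [-0.2, -0.2, -0.4]
grip_width: 0.0717
[ 0.5958 -0.0378  0.1187] [-0.2 -0.2 -0.4]
1 2145 tilt 29.9 high corner saddle x,z [17.4  0.1] low corner [-22.6   0.2]
-1 2422 tilt 29.7 high corner saddle x,z [18.4 -0.6] low corner [-21.6  -0.4]
y range [-0.0887  0.0914]
```

```bash
python3 -m creep '{"translation":[[0,0,15],[0,0,50],[0,0,90],[0,0,130],[0,0,165]],"yaw":[0,0,0,0,0],"gripper":[50,50,50,50,50]}' 20
python3 - <<'E'
from m1 import *
o=ctrl.get_obs();print(o["qpos"].round(3),o["ee_pos"].round(4))
n=(abs(WT[...,0]-.48)<.12)&(abs(WT[...,1]+.31)<.12)
m=n&(abs(WT[...,2]-.065)<.006);p=WT[m];print("rack top",m.sum(),np.median(p,0).round(4),cv2.minAreaRect(p[:,:2].astype(np.float32)*1000))
h=n&(WT[...,2]>.09)&(WT[...,2]<.13);k,l,s,c=cv2.connectedComponentsWithStats(h.astype(np.uint8))
for i in range(1,k): q=WT[l==i];print(s[i,4],q.mean(0).round(4),q[:,2].max().round(4),hsvT[l==i].mean(0).round())
h=(abs(WS[...,0]-.48)<.06)&(abs(WS[...,1]+.31)<.06)&(WS[...,2]>.108)&(WS[...,2]<.13);k,l,s,c=cv2.connectedComponentsWithStats(h.astype(np.uint8))
for i in range(1,k): q=WS[l==i];print("S",s[i,4],q.mean(0).round(4),q[:,2].max().round(4))
E
```

```text
time_s: 11.63
ee_pos: [0.5957, -0.0377, 0.2866]
eef_rot: [-3.137, -0.0, 2.866]
force: [0.6, -0.5, 0.2]
grip_width: 0.0756
[-0.122  0.36   1.226 -0.005  1.557 -1.417] [ 0.5957 -0.0377  0.2866]
rack top 623 [ 0.4738 -0.3066  0.0657] ((502.3696594238281, -346.1097106933594), (108.53607177734375, 235.00685119628906), 36.341773986816406)
63 [ 0.4729 -0.3065  0.1165] 0.1241 [ 11. 167. 153.]
24 [ 0.4816 -0.3511  0.1108] 0.1219 [32. 11. 85.]
22 [ 0.4648 -0.2629  0.1175] 0.1262 [110. 127.  96.]
S 37 [ 0.4717 -0.2619  0.117 ] 0.1239
S 86 [ 0.4815 -0.306   0.1168] 0.1232
S 32 [ 0.4879 -0.35    0.1134] 0.1178
```

```bash
python3 -m creep '{"translation":[[-12,-37,0],[-24,-74,0],[-36,-111,0],[-48,-148,0],[-60,-185,0]],"yaw":[-0.12,-0.24,-0.36,-0.48,-0.60],"gripper":[110,110,110,110,110]}' 20; python3 -m creep '{"translation":[[-12,-35,0],[-24,-70,0],[-36,-105,0],[-48,-145,0],[-48,-145,0]],"yaw":[-0.12,-0.24,-0.36,-0.48,-0.51],"gripper":[110,110,110,110,110]}';python3 -m creep '{"translation":[[0,0,0]],"yaw":[0],"gripper":[110]}'
python3 m2.py rk
python3 - <<'E'
from m1 import *
w=pickle.load(open("w_rk.pkl","rb"));W=cloud(w);hw=cv2.cvtColor(w["pixels"],cv2.COLOR_RGB2HSV)
n=(abs(W[...,0]-.475)<.08)&(abs(W[...,1]+.307)<.08)
m=n&(W[...,2]>.104)&(W[...,2]<.13);k,l,s,c=cv2.connectedComponentsWithStats(m.astype(np.uint8))
for i in range(1,k):
    if s[i,4]<20: continue
    q=W[l==i];t=q[q[:,2]>np.percentile(q[:,2],90)-.004];(cx,cy),r=cv2.minEnclosingCircle(t[:,:2].astype(np.float32)*1000);print(s[i,4],"top z",np.percentile(q[:,2],95).round(4),"circ",round(cx,1),round(cy,1),round(r,1),t.mean(0).round(4),hw[l==i].mean(0).round())
m=n&(abs(W[...,2]-.0645)<.004);p=W[m];print("rack",m.sum(),cv2.minAreaRect(p[:,:2].astype(np.float32)*1000),np.median(p[:,2]))
# bar check
E
```

```text
time_s: 12.05
ee_pos: [0.5348, -0.2243, 0.2867]
eef_rot: [-3.137, -0.0, 2.26]
force: [0.4, 0.1, 0.9]
grip_width: 0.0536
time_s: 12.47
ee_pos: [0.4841, -0.3748, 0.2859]
eef_rot: [-3.135, 0.0, 1.737]
force: [0.1, -0.3, -0.9]
grip_width: 0.0535
time_s: 12.55
ee_pos: [0.4834, -0.3761, 0.2855]
eef_rot: [-3.135, -0.0, 1.734]
force: [0.2, 0.4, -0.1]
grip_width: 0.0531
[ 0.4833 -0.3761  0.2853] [-3.1347e+00 -3.0000e-04  1.7353e+00] 0.053556473750854254 12.6 cam [ 0.472 -0.298  0.477]
146 top z 0.1223 circ 467.8 -264.2 6.4 [ 0.4679 -0.2644  0.121 ] [108. 193. 117.]
402 top z 0.1204 circ 476.5 -308.4 11.7 [ 0.4762 -0.3083  0.119 ] [ 14. 239. 170.]
117 top z 0.116 circ 484.7 -352.3 6.3 [ 0.4846 -0.3523  0.1147] [ 27.  11. 103.]
rack 4572 ((476.0903015136719, -308.3154296875), (59.739559173583984, 130.11207580566406), 10.728477478027344) 0.06412468850582165
```

View pics/w_rk.png

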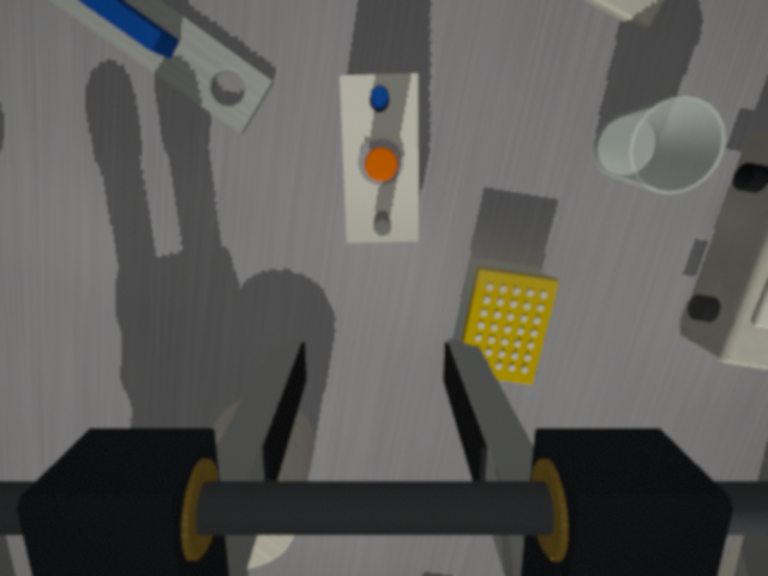

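```bash
python3 -m creep '{"translation":[[-4,35,0],[-7,68,-10],[-7,68,-45],[-7,68,-85],[-7,68,-120]],"yaw":[0.02,0.02,0.02,0.02,0.02],"gripper":[100,100,100,100,100]}' 20; python3 -c "
from h import *
o=ctrl.get_obs();print(o['ee_pos'].round(4),o['eef_rot'].round(4),o['force'].round(2))"
```

```text
time_s: 13.02
ee_pos: [0.4766, -0.3063, 0.1642]
eef_rot: [-3.135, 0.0, 1.759]
force: [1.3, -1.1, -0.7]
grip_width: 0.0569
[ 0.4766 -0.3063  0.1642] [-3.1355e+00  5.0000e-04  1.7594e+00] [ 1.3  -1.11 -0.74]
```

```bash
python3 -m creep '{"translation":[[0,-2,-35],[0,-2,-70],[0,-2,-95],[0,-2,-96],[0,-2,-96]],"yaw":[0,0,0,0,0],"gripper":[100,100,100,100,100]}' 40; python3 -m creep '{"translation":[[0,0,0],[0,0,0],[0,0,0],[0,0,0],[0,0,0]],"yaw":[0,0,0,0,0],"gripper":[255,255,255,255,255]}' 40; python3 -m creep '{"translation":[[0,0,0],[0,0,0]],"yaw":[0,0],"gripper":[255,255]}' 40
```

```text
time_s: 13.43
ee_pos: [0.4767, -0.3074, 0.0681]
eef_rot: [-3.134, -0.001, 1.762]
force: [-0.3, 0.1, 0.8]
grip_width: 0.0574
time_s: 13.85
ee_pos: [0.4769, -0.3076, 0.0689]
eef_rot: [-3.135, 0.0, 1.762]
force: [0.2, 0.0, -0.3]
grip_width: 0.0271
time_s: 14.02
ee_pos: [0.4769, -0.3076, 0.069]
eef_rot: [-3.135, 0.0, 1.762]
force: [0.4, 0.7, -0.4]
grip_width: 0.0234
```

```bash
python3 -m creep '{"translation":[[0,0,15],[0,0,45],[0,0,80],[0,0,95],[15,3,95]],"yaw":[0,0,0,0,0],"gripper":[255,255,255,255,255]}' 40; python3 -m creep '{"translation":[[30,5,0],[45,8,0],[45,8,0],[45,8,0],[45,8,0]],"yaw":[0,0,0.12,0.24,0.36],"gripper":[255,255,255,255,255]}';python3 -m creep '{"translation":[[0,0,0],[0,0,0],[0,0,0],[0,0,0],[0,0,0]],"yaw":[0.12,0.24,0.36,0.48,0.6],"gripper":[255,255,255,255,255]}';python3 -m creep '{"translation":[[0,0,0],[0,0,0],[0,0,0],[0,0,0],[0,0,0]],"yaw":[0.12,0.24,0.36,0.48,0.60],"gripper":[255,255,255,255,255]}'; python3 -c "
from h import *
o=ctrl.get_obs();print(o['ee_pos'].round(4),o['eef_rot'].round(4),o['force'].round(2),o['qpos'].round(2))"
```

```text
time_s: 14.43
ee_pos: [0.4921, -0.306, 0.1686]
eef_rot: [-3.139, 0.005, 1.76]
force: [0.3, -0.2, -2.1]
grip_width: 0.0234
time_s: 14.85
ee_pos: [0.5372, -0.2978, 0.1682]
eef_rot: [-3.139, 0.004, 2.127]
force: [-0.1, 0.6, -1.5]
grip_width: 0.0232
time_s: 15.27
ee_pos: [0.5371, -0.2978, 0.168]
eef_rot: [-3.139, 0.004, 2.733]
force: [-0.6, -0.3, -0.9]
grip_width: 0.0234
time_s: 15.68
ee_pos: [0.537, -0.2978, 0.1678]
eef_rot: [-3.139, 0.004, -2.945]
force: [0.6, -0.2, -0.7]
grip_width: 0.0234
[ 0.537  -0.2978  0.1678] [-3.1394  0.0036 -2.9447] [ 0.6  -0.23 -0.69] [-0.57  0.46  1.36  0.    1.32 -2.33]
```

```bash
python3 -m creep '{"translation":[[0,0,-35],[0,0,-68],[-10,-2,-68],[-20,-4,-68],[-24,-4,-68]],"yaw":[0,0,0,0,0],"gripper":[255,255,255,255,255]}' 30; python3 -m creep '{"translation":[[-8,-2,0],[-16,-3,0],[-24,-5,0],[-32,-6,0],[-40,-8,0]],"yaw":[0,0,0,0,0],"gripper":[255,255,255,255,255]}';  python3 - <<'E'
from m1 import *
o=ctrl.get_obs();e=o["ee_pos"]
rx=np.array([.9826,.1859]);d=e[:2]-[.4764,-.3084];print("rack xy",(d@rx).round(4),(d@[-rx[1],rx[0]]).round(4),e[2],o["force"].round(1))
s=grab("scene");save("s4.png",s["pixels"][130:280,60:230],4)
E
```

```text
time_s: 16.1
ee_pos: [0.5121, -0.3026, 0.1017]
eef_rot: [-3.138, 0.004, -2.945]
force: [0.6, -0.1, -1.9]
grip_width: 0.0233
time_s: 16.52
ee_pos: [0.472, -0.3111, 0.1035]
eef_rot: [-3.136, 0.007, -2.946]
force: [1.8, 0.4, -2.1]
grip_width: 0.0231
rack xy -0.0048 -0.0018 0.10349887979444097 [ 1.8  0.4 -2.1]
```

View pics/s4.png

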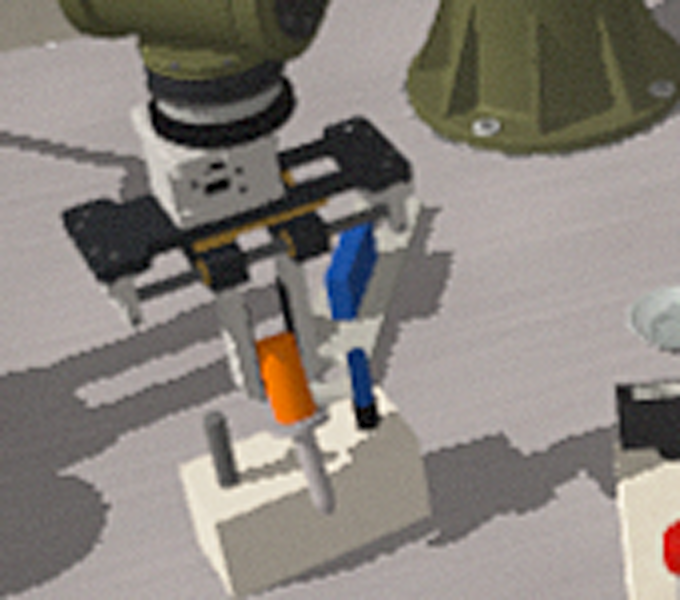

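```bash
python3 -m creep '{"translation":[[10,2,5],[20,4,25],[20,4,60],[20,4,100],[20,20,130]],"yaw":[0,0,0,0,-0.05],"gripper":[255,255,255,255,255]}' 40; python3 -m creep '{"translation":[[10,35,5],[20,70,10],[30,105,15],[40,140,15],[50,175,15]],"yaw":[-0.1,-0.2,-0.3,-0.4,-0.43],"gripper":[255,255,255,255,255]}';python3 -m creep '{"translation":[[8,35,0],[16,70,0],[23,105,0],[23,135,0],[23,155,0]],"yaw":[0,0,0,0,0],"gripper":[255,255,255,255,255]}';python3 -m creep '{"translation":[[0,0,0]],"yaw":[0],"gripper":[255]}'
cat > pinm.py <<'E'
from m1 import *
yaw=np.deg2rad(-16.15)
x=np.array([np.cos(yaw),np.sin(yaw),0]);y=np.array([-x[1],x[0],0]);z=np.array([0,0,1]);F=np.stack([x*.866+z*.5,y,-x*.5+z*.866],1);O=np.array([.6016,-.0414,.1187])
o=ctrl.get_obs();e=o["ee_pos"];g=e+[0,0,.035];print("ee",e.round(4),o["eef_rot"].round(4),o["force"].round(1),"grasp in saddle",((g-O)@F*1e3).round(1))
s=grab("scene");w=grab("wrist");save("pl.png",w["pixels"]);save("psl.png",s["pixels"]);pickle.dump((s,w),open("pl.pkl","wb"))
for nm,c in(("S",s),("W",w)):
    W=cloud(c);h=cv2.cvtColor(c["pixels"],cv2.COLOR_RGB2HSV)
    m=cv2.inRange(h,(3,150,50),(16,255,255))>0;m&=np.linalg.norm(W-g,axis=-1)<.07
    q=W[m];k=q.mean(0);_,sv,vt=np.linalg.svd(q-k);a=vt[0]*np.sign(vt[0][2]);a_s=a@F
    print(nm,"handle",m.sum(),"mean saddle",((k-O)@F*1e3).round(1),"axis saddle",a_s.round(3),"sv",sv.round(3))
    # shaft+collar points below the grasp
    A=(W-g)@F;zz=A[...,2]
    m=(np.linalg.norm(A[...,:2],axis=-1)<.03)&(zz<-.03)&(zz>-.11)&(W[...,2]>O[2]+.022)
    for lo in (-.1,-.09,-.08,-.07,-.06,-.05,-.04):
        b=m&(abs(zz-lo)<.005)
        if b.sum()>4: print(" ",nm,"z",lo,b.sum(),"xs,ys rel grasp mid",(A[b][:,:2].mean(0)*1e3).round(1),"y range",(np.percentile(A[b][:,1],[3,97])*1e3).round(1))
E
python3 pinm.py
```

```text
time_s: 16.98
ee_pos: [0.4912, -0.2927, 0.2367]
eef_rot: [-3.135, 0.007, -2.997]
force: [-0.2, -0.2, -1.2]
grip_width: 0.023
time_s: 17.4
ee_pos: [0.5419, -0.1158, 0.2531]
eef_rot: [-3.134, 0.008, 2.85]
force: [1.0, -0.1, -0.2]
grip_width: 0.0226
time_s: 17.82
ee_pos: [0.5651, 0.0424, 0.2538]
eef_rot: [-3.134, 0.008, 2.852]
force: [0.6, 0.3, -1.2]
grip_width: 0.0231
time_s: 17.9
ee_pos: [0.5651, 0.0459, 0.2545]
eef_rot: [-3.135, 0.008, 2.855]
force: [-0.4, -0.2, -0.9]
grip_width: 0.0224
ee [0.5651 0.0459 0.2545] [-3.1347  0.008   2.8555] [-0.4 -0.2 -0.9] grasp in saddle [ 34.   73.7 177.5]
S handle 214 mean saddle [ 50.4  73.2 164.8] axis saddle [0.124 0.023 0.992] sv [0.205 0.094 0.043]
  S z -0.1 9 xs,ys rel grasp mid [-0.8  1.3] y range [-2.3  5.6]
  S z -0.09 22 xs,ys rel grasp mid [2.5 1.4] y range [-3.4  6.1]
  S z -0.08 25 xs,ys rel grasp mid [3.9 0.6] y range [-4.1  6.1]
  S z -0.07 24 xs,ys rel grasp mid [4.5 0.7] y range [-4.5  6.6]
  S z -0.06 28 xs,ys rel grasp mid [5.6 1.4] y range [-4.1  6.9]
  S z -0.05 27 xs,ys rel grasp mid [10.1  0.5] y range [-5.6  7.3]
  S z -0.04 67 xs,ys rel grasp mid [13.4  0.6] y range [-14.3  18.3]
W handle 1958 mean saddle [ 43.9  72.3 186.7] axis saddle [ 0.902 -0.014  0.431] sv [0.296 0.256 0.191]
  W z -0.04 490 xs,ys rel grasp mid [-7.6 -1.8] y range [-14.   10.5]
```

```bash
python3 -m creep '{"translation":[[2,-5,-20],[2,-5,-45],[2,-6,-65],[2,-6,-69],[2,-6,-69]],"yaw":[0,0,0,0,0],"gripper":[255,255,255,255,255]}' 40; python3 pinm.py
python3 - <<'E'
from h import *;import pickle
s,w=pickle.load(open("pl.pkl","rb"));save("s5.png",np.hstack([cv2.resize(s["pixels"][170:260,230:330],(400,360),interpolation=cv2.INTER_CUBIC),cv2.resize(w["pixels"][100:260,170:350],(400,360),interpolation=cv2.INTER_CUBIC)]))
E
```

```text
time_s: 18.42
ee_pos: [0.567, 0.0362, 0.1849]
eef_rot: [-3.133, 0.007, 2.853]
force: [-0.4, 0.8, -0.5]
grip_width: 0.0229
ee [0.567  0.0362 0.1849] [-3.1335  0.0066  2.8527] [-0.4  0.8 -0.5] grasp in saddle [  3.2  64.9 115.1]
S handle 204 mean saddle [ 19.3  64.4 102.7] axis saddle [0.075 0.034 0.997] sv [0.204 0.093 0.05 ]
  S z -0.09 15 xs,ys rel grasp mid [2.4 0.9] y range [-3.4  5.6]
  S z -0.08 20 xs,ys rel grasp mid [4.2 0.8] y range [-3.5  5.6]
  S z -0.07 20 xs,ys rel grasp mid [5.2 1.2] y range [-3.8  6.6]
  S z -0.06 21 xs,ys rel grasp mid [6.  1.6] y range [-3.4  6.4]
  S z -0.05 23 xs,ys rel grasp mid [11.   1.8] y range [-5.8 13.1]
  S z -0.04 66 xs,ys rel grasp mid [13.4  0.7] y range [-15.   18.4]
W handle 1988 mean saddle [ 13.7  65.  125.3] axis saddle [ 0.923 -0.055  0.381] sv [0.295 0.259 0.191]
  W z -0.04 479 xs,ys rel grasp mid [-7.  -0.2] y range [-12.5  12. ]
```

View pics/s5.png

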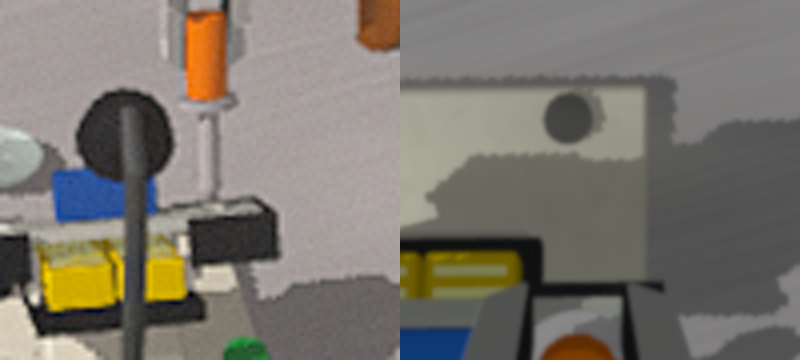

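Run:
```python
from m1 import *
yaw=np.deg2rad(-16.15)
x=np.array([np.cos(yaw),np.sin(yaw),0]);y=np.array([-x[1],x[0],0]);z=np.array([0,0,1]);F=np.stack([x*.866+z*.5,y,-x*.5+z*.866],1);O=np.array([.6016,-.0414,.1187])
s,w=pickle.load(open("pl.pkl","rb"));A=((cloud(s)-O)@F)*1e3;V=cv2.cvtColor(s["pixels"],cv2.COLOR_RGB2HSV)
m=(abs(A[...,2]-8)<5)&(abs(A[...,0])<30)&(abs(A[...,1])<105)
br=m&(V[...,2]>110)&(V[...,1]<60);dk=m&(V[...,2]<70)
for n,k in(("bar",br),("dark",dk)): print(n,k.sum(),np.percentile(A[k],[1,50,99],axis=0).round(1).tolist())
# ear black in scene: y extremes
e=(V[...,2]<60)&(A[...,2]>-25)&(A[...,2]<12)&(abs(A[...,0]-5)<40)&(abs(A[...,1])<110)
print("ears y",np.percentile(A[e][:,1],[.5,99.5]).round(1),"lips z",np.percentile(A[e][:,2],[99]))
b=br&(abs(A[...,0])<20);print("z bar",np.median(A[b][:,2]))
```

```text
bar 265 [[-25.1, -84.2, 3.1], [10.1, -8.3, 8.1], [27.0, 99.9, 9.7]]
dark 90 [[-19.5, -95.4, 3.0], [27.8, -52.2, 6.5], [29.9, 97.8, 9.2]]
ears y [-95.3  97.6] lips z [8.87454908]
z bar 8.097021268140828
```

```bash
python3 -m creep '{"translation":[[1,3,0],[3,2,-4],[5,2,-8],[8,1,-13],[10,0,-17]],"yaw":[0,0,0,0,0],"gripper":[255,255,255,255,255]}' 30; python3 -m creep '{"translation":[[0,0,0]],"yaw":[0],"gripper":[255]}';python3 pinm.py
```

```text
time_s: 18.93
ee_pos: [0.5781, 0.0366, 0.1693]
eef_rot: [-3.135, 0.01, 2.853]
force: [-1.2, -0.3, -0.8]
grip_width: 0.0234
time_s: 19.02
ee_pos: [0.5781, 0.0363, 0.1682]
eef_rot: [-3.134, 0.008, 2.853]
force: [0.7, -0.5, -0.8]
grip_width: 0.0233
ee [0.5781 0.0363 0.1682] [-3.1341  0.0084  2.8532] [ 0.7 -0.5 -0.8] grasp in saddle [ 4.  68.1 95.2]
S handle 204 mean saddle [19.9 68.1 83.4] axis saddle [0.036 0.031 0.999] sv [0.208 0.09  0.06 ]
  S z -0.07 20 xs,ys rel grasp mid [5.6 1.4] y range [-3.3  6.4]
  S z -0.06 22 xs,ys rel grasp mid [5.4 1.3] y range [-4.1  6.8]
  S z -0.05 23 xs,ys rel grasp mid [10.   1.6] y range [-4.4  7.8]
  S z -0.04 68 xs,ys rel grasp mid [14.   0.4] y range [-14.3  18. ]
W handle 1986 mean saddle [ 13.4  67.9 104.7] axis saddle [ 0.925 -0.032  0.378] sv [0.295 0.259 0.189]
  W z -0.04 509 xs,ys rel grasp mid [-8.1 -0.5] y range [-12.8  11.8]
```

```bash
python3 -m creep '{"translation":[[1,0,-3],[3,-1,-7],[5,-1,-11],[7,-2,-15],[8,-2,-18]],"yaw":[0,0,0,0,0],"gripper":[255,255,255,255,255]}' 30; python3 -m creep '{"translation":[[0,0,0]],"yaw":[0],"gripper":[255]}';python3 pinm.py
```

```text
time_s: 19.53
ee_pos: [0.5862, 0.0343, 0.1502]
eef_rot: [-3.134, 0.009, 2.853]
force: [1.1, 0.3, -1.9]
grip_width: 0.0227
time_s: 19.62
ee_pos: [0.5862, 0.0343, 0.1494]
eef_rot: [-3.134, 0.008, 2.853]
force: [0.0, -0.3, -0.9]
grip_width: 0.0233
ee [0.5862 0.0343 0.1494] [-3.1339  0.0077  2.853 ] [ 0.  -0.3 -0.9] grasp in saddle [ 1.8 68.4 74.8]
S handle 216 mean saddle [17.8 68.7 62.5] axis saddle [0.096 0.053 0.994] sv [0.217 0.099 0.052]
  S z -0.05 16 xs,ys rel grasp mid [12.5  1.1] y range [-4.8 10.5]
  S z -0.04 66 xs,ys rel grasp mid [14.   0.7] y range [-13.9  17.8]
W handle 1993 mean saddle [11.4 68.1 84.2] axis saddle [ 0.933 -0.013  0.36 ] sv [0.295 0.259 0.189]
  W z -0.04 504 xs,ys rel grasp mid [-7.9 -0.6] y range [-12.8  11.7]
```

```bash
python3 -m creep '{"translation":[[2,-1,-4],[4,-1,-9],[6,-2,-13],[8,-3,-17],[10,-3,-21]],"yaw":[0,0,0,0,0],"gripper":[255,255,255,255,255]}' 30; python3 -m creep '{"translation":[[1,0,-2],[2,-1,-4],[2,-1,-4]],"yaw":[0,0,0],"gripper":[255,255,255]}';python3 pinm.py
```

```text
time_s: 20.13
ee_pos: [0.5957, 0.0314, 0.1294]
eef_rot: [-3.134, 0.007, 2.853]
force: [-21.6, 1.9, 28.2]
grip_width: 0.0229
time_s: 20.38
ee_pos: [0.598, 0.0306, 0.1275]
eef_rot: [-3.135, 0.008, 2.853]
force: [-12.5, 2.3, 20.4]
grip_width: 0.0231
ee [0.598  0.0306 0.1275] [-3.1346  0.0077  2.8533] [-12.5   2.3  20.4] grasp in saddle [ 1.5 68.2 49.7]
S handle 202 mean saddle [15.5 68.6 41.4] axis saddle [0.067 0.068 0.995] sv [0.206 0.09  0.048]
W handle 2000 mean saddle [ 8.7 68.  62.4] axis saddle [-0.351  0.009  0.936] sv [0.416 0.266 0.243]
  W z -0.04 11 xs,ys rel grasp mid [26.8  0.8] y range [-13.6  13.4]
```

```bash
cat > hz.py <<'E'
from m1 import *
yaw=np.deg2rad(-16.15)
x=np.array([np.cos(yaw),np.sin(yaw),0]);y=np.array([-x[1],x[0],0]);z=np.array([0,0,1]);F=np.stack([x*.866+z*.5,y,-x*.5+z*.866],1);O=np.array([.6016,-.0414,.1187])
s=grab("scene");pickle.dump(s,open("pl2.pkl","wb"));A=(cloud(s)-O)@F*1e3;h=cv2.cvtColor(s["pixels"],cv2.COLOR_RGB2HSV)
m=(cv2.inRange(h,(3,150,50),(16,255,255))>0)&(abs(A[...,1]-68)<20)&(abs(A[...,0])<40)&(A[...,2]>0)
q=A[m];print("orange n",m.sum(),"zs pct",np.percentile(q[:,2],[2,50,98]).round(1))
b=[(round(t),np.round([np.median(q[abs(q[:,2]-t)<3][:,0]),np.median(q[abs(q[:,2]-t)<3][:,1])],1).tolist()) for t in np.arange(q[:,2].min()+3,q[:,2].max(),8)];print("x,y by z",b)
c=(h[...,1]<70)&(abs(A[...,1]-68)<22)&(abs(A[...,0])<25)&(A[...,2]>10)&(A[...,2]<60);print("collar/steel zs",[(t,int((c&(abs(A[...,2]-t)<1.5)).sum())) for t in range(10,40,3)])
E
python3 hz.py
python3 - <<'E'
from h import *;import pickle
s=pickle.load(open("pl2.pkl","rb"));save("s6.png",s["pixels"][170:260,230:330],6)
E
```

```text
orange n 202 zs pct [16.4 41.6 64.5]
x,y by z [(18, [14.1, 68.0]), (26, [14.1, 67.0]), (34, [15.1, 67.3]), (42, [16.9, 67.7]), (50, [16.7, 69.6]), (58, [18.6, 70.3])]
collar/steel zs [(10, 5), (13, 31), (16, 4), (19, 0), (22, 1), (25, 4), (28, 3), (31, 8), (34, 7), (37, 9)]
```

```bash
python3 -m creep '{"translation":[[-1,0,0],[-1,0,0],[-1,0,0],[-1,0,0]],"yaw":[0,0,0,0],"gripper":[145,145,145,145]}' 20; python3 hz.py;python3 barm.py
```

```text
time_s: 20.87
ee_pos: [0.597, 0.0305, 0.1271]
eef_rot: [-3.134, 0.008, 2.853]
force: [0.4, -0.2, -0.5]
grip_width: 0.0405
orange n 187 zs pct [17.4 40.9 64.4]
x,y by z [(20, [8.1, 66.9]), (28, [7.6, 68.3]), (36, [5.3, 68.3]), (44, [6.0, 67.2]), (52, [5.3, 68.4]), (60, [4.7, 67.1])]
collar/steel zs [(10, 7), (13, 21), (16, 16), (19, 0), (22, 0), (25, 1), (28, 2), (31, 4), (34, 4), (37, 3)]
[0.5969 0.0306 0.1271] [ 0.3 -0.2  0. ]
1 640 tilt 14.5 high corner saddle x,z [25.7 -2.3] low corner [-12.8   8.5]
-1 2560 tilt 29.8 high corner saddle x,z [18.6 -0.6] low corner [-21.4  -0.5]
y range [-0.0883  0.0918]
```

```bash
cat > cyl.py <<'E'
from m1 import *
from scipy.optimize import least_squares
yaw=np.deg2rad(-16.15)
x=np.array([np.cos(yaw),np.sin(yaw),0]);y=np.array([-x[1],x[0],0]);z=np.array([0,0,1]);F=np.stack([x*.866+z*.5,y,-x*.5+z*.866],1);O=np.array([.6016,-.0414,.1187])
def fit(c):
    A=(cloud(c)-O)@F*1e3;h=cv2.cvtColor(c["pixels"],cv2.COLOR_RGB2HSV)
    m=((cv2.inRange(h,(3,150,50),(16,255,255))>0)&(abs(A[...,1]-68)<20)&(abs(A[...,0])<45)&(A[...,2]>10)).astype(np.uint8)
    m=cv2.erode(m,np.ones((3,3)))>0;q=A[m];q=q[q[:,2]<np.percentile(q[:,2],97)-3]
    def r(p):
        d=np.array([p[2],p[3],1]);d/=np.linalg.norm(d);v=q-[p[0],p[1],30];return np.linalg.norm(v-np.outer(v@d,d),axis=1)-12
    s=least_squares(r,[0,68,0,0],loss="soft_l1",f_scale=1);p=s.x
    print(len(q),"axis at plane x,y",(p[0]-30*p[2]).round(1),(p[1]-30*p[3]).round(1),"lean x,y rad",p[2:].round(3),"zs",np.percentile(A[m][:,2],[1,99]).round(1),"rms",np.std(s.fun).round(2))
if __name__=="__main__":
    for n in("scene","wrist"):
        c=grab(n);pickle.dump(c,open("cy_%s.pkl"%n,"wb"))
        try: fit(c)
        except Exception as e: print(n,e)
E
python3 -c "
from cyl import *
fit(pickle.load(open('pl2.pkl','rb')))"; python3 -m creep '{"translation":[[0,0,0],[0,0,0]],"yaw":[0,0],"gripper":[145,145]}' 20; python3 cyl.py
```

```text
115 axis at plane x,y -0.8 72.1 lean x,y rad [-0.085 -0.036] zs [20.  62.1] rms 1.89
time_s: 21.13
ee_pos: [0.597, 0.0305, 0.1269]
eef_rot: [-3.134, 0.007, 2.853]
force: [-0.5, 0.2, 0.4]
grip_width: 0.0404
115 axis at plane x,y -1.5 68.9 lean x,y rad [-0.07   0.045] zs [19.9 62. ] rms 1.7
131 axis at plane x,y -2.7 64.2 lean x,y rad [-0.048  0.073] zs [38.4 65.8] rms 1.58
```

```bash
python3 -m creep '{"translation":[[0,0,10],[0,0,35],[0,0,75],[0,0,115],[20,-5,150]],"yaw":[0,0,0,0,0],"gripper":[145,145,145,145,145]}' 20; python3 -m creep '{"translation":[[25,-7,15],[50,-14,25],[75,-20,25],[95,-26,25],[95,-26,25]],"yaw":[0,0,0,0,0],"gripper":[145,145,145,145,145]}';python3 -m creep '{"translation":[[0,0,0]],"yaw":[0],"gripper":[145]}'; python3 cyl.py
python3 - <<'E'
from cyl import *
w=pickle.load(open("cy_wrist.pkl","rb"));s=pickle.load(open("cy_scene.pkl","rb"))
save("w9.png",np.hstack([cv2.resize(w["pixels"][50:230,120:400],(420,270)),cv2.resize(s["pixels"][170:290,200:340],(315,270),interpolation=cv2.INTER_CUBIC)]))
h=cv2.cvtColor(w["pixels"],cv2.COLOR_RGB2HSV);A=(cloud(w)-O)@F*1e3;V=h[...,2]
m=(h[...,1]<60)&(V>75)&(abs(A[...,0])<30)&(A[...,1]>-95)&(A[...,1]<45)&(abs(A[...,1])>32)&(abs(A[...,2]-6)<8)
q=A[m];p=np.linalg.lstsq(np.c_[q[:,:2],np.ones(len(q))],q[:,2],rcond=None)[0];print("bar top plane",len(q),p.round(3),"x",np.percentile(q[:,0],[1,99]).round(1))
m=(h[...,1]<60)&(V>75)&(abs(A[...,0])<30)&(abs(A[...,1])<100)&(abs(A[...,2]-6)<4);print("bar y",np.percentile(A[m][:,1],[.5,99.5]).round(1))
c=(h[...,1]<80)&(np.hypot(A[...,0],A[...,1]-68)<20)&(A[...,2]>9.5)&(A[...,2]<18);q=A[c];p=np.linalg.lstsq(np.c_[q[:,:2]-[0,68],np.ones(len(q))],q[:,2],rcond=None)[0];print("collar plane",len(q),p.round(3),np.median(q[:,2]),cv2.minEnclosingCircle(q[:,:2].astype(np.float32)))
# orange top face
m=(cv2.inRange(h,(3,150,50),(16,255,255))>0)&(abs(A[...,1]-68)<25)&(abs(A[...,0])<30)&(A[...,2]>55);q=A[m];p=np.linalg.lstsq(np.c_[q[:,:2]-[0,68],np.ones(len(q))],q[:,2],rcond=None)[0];f=abs(q[:,2]-np.c_[q[:,:2]-[0,68],np.ones(len(q))]@p)<1.5;q=q[f];p=np.linalg.lstsq(np.c_[q[:,:2]-[0,68],np.ones(len(q))],q[:,2],rcond=None)[0];print("handle top plane",len(q),p.round(3),"centre",q.mean(0).round(1),cv2.minEnclosingCircle(q[:,:2].astype(np.float32)))
E
```

```text
time_s: 21.65
ee_pos: [0.6156, 0.0263, 0.2816]
eef_rot: [-3.135, 0.01, 2.854]
force: [1.1, 0.2, 0.6]
grip_width: 0.0403
time_s: 22.07
ee_pos: [0.7124, -0.001, 0.3049]
eef_rot: [-3.134, 0.008, 2.853]
force: [-0.1, 0.8, -1.7]
grip_width: 0.0406
time_s: 22.15
ee_pos: [0.7126, -0.0011, 0.3046]
eef_rot: [-3.134, 0.007, 2.853]
force: [-0.6, -0.3, -0.1]
grip_width: 0.0408
117 axis at plane x,y -2.0 70.6 lean x,y rad [-0.063 -0.014] zs [20.3 62.3] rms 1.74
609 axis at plane x,y -2.1 67.9 lean x,y rad [-0.065 -0.002] zs [20.3 65.7] rms 0.53
bar top plane 2265 [-0.037  0.01   7.514] x [-26.8  19.1]
bar y [-97.7  91.2]
collar plane 417 [-0.0000e+00 -8.0000e-03  1.4365e+01] 14.685904609314369 ((-0.22984695434570312, 67.86614227294922), 19.347461700439453)
handle top plane 281 [-1.2000e-01  1.9000e-02  6.2943e+01] centre [-5.3 67.3 63.6] ((-4.394660472869873, 67.30072021484375), 11.712121963500977)
```

View pics/w9.png

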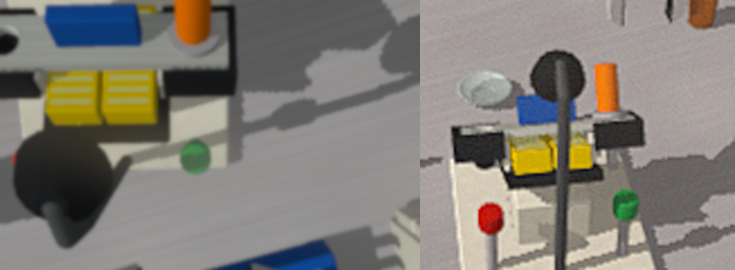

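Run:
```python
from cyl import *
w=pickle.load(open("cy_wrist.pkl","rb"));h=cv2.cvtColor(w["pixels"],cv2.COLOR_RGB2HSV);A=(cloud(w)-O)@F*1e3;V=h[...,2]
def pf(m,n,c):
    q=A[m];B=np.c_[q[:,:2]-c,np.ones(len(q))];f=np.ones(len(q),bool)
    for _ in range(6):
        p=np.linalg.lstsq(B[f],q[f,2],rcond=None)[0];r=q[:,2]-B@p;f=abs(r)<max(1.0,1.5*np.median(abs(r[f])))
    print(n,m.sum(),f.sum(),"slopes",p[:2].round(3),"z",p[2].round(2),"sd",r[f].std().round(2),"range",np.percentile(q[f],[2,98],axis=0).round(1).tolist())
g=h[...,1]<60
pf(g&(V>75)&(abs(A[...,0])<17)&(abs(A[...,1]-40)<8)&(abs(A[...,2]-7)<5),"bar near",[0,40])
pf(g&(V>75)&(abs(A[...,0])<17)&(abs(A[...,1]+42)<9)&(abs(A[...,2]-7)<5),"bar far",[0,-42])
rr=np.hypot(A[...,0]+2.5,A[...,1]-68)
pf((h[...,1]<100)&(rr<17)&(rr>13)&(A[...,2]>9)&(A[...,2]<20),"collar ring",[-2.5,68])
m=(cv2.inRange(h,(3,150,50),(16,255,255))>0)&(abs(A[...,1]-68)<16);v,u=np.nonzero(m);print("orange px",u.min(),u.max(),v.min(),v.max())
pf(m&(A[...,2]>60.5)&(A[...,2]<68),"handle top",[-4,68])
```

```text
bar near 433 373 slopes [0.003 0.01 ] z 8.14 sd 0.49 range [[-16.0, 32.4, 7.3], [16.5, 47.3, 9.1]]
bar far 462 404 slopes [0.002 0.011] z 7.91 sd 0.5 range [[-16.1, -50.7, 7.0], [16.3, -33.6, 8.8]]
collar ring 207 183 slopes [ 0.061 -0.003] z 14.48 sd 0.46 range [[-10.7, 51.7, 13.6], [13.4, 84.2, 16.1]]
orange px 235 262 24 305
handle top 485 372 slopes [0.063 0.005] z 64.31 sd 0.49 range [[-15.7, 57.2, 63.0], [5.2, 76.8, 65.4]]
```

Run:
```python
from cyl import *
t=grab("top");s=grab("scene");T0,S0=D["top"],D["scene"]
for nm,c,a,b in(("jar",T,(160,220),0),("bottle",T,(175,112),0),("beaker",T,(338,118),0),("tipbox",T,(390,144),0),("slidebox",T,(128,141),0),("dish",T,(265,212),0)):
    u,v=a;A=t["pixels"][v-25:v+25,u-28:u+28].astype(np.float32).mean(2);B=T0["pixels"][v-25:v+25,u-28:u+28].astype(np.float32).mean(2)
    print(nm,"shift px",np.round(cv2.phaseCorrelate(B,A)[0],2),"diff",abs(A-B).mean().round(1))
print(ctrl.get_obs()["force"].round(1))
fit(s)
```

```text
jar shift px [ 0.14 -0.12] diff 41.0
bottle shift px [-0.09  0.09] diff 22.4
beaker shift px [-0.02 -0.  ] diff 23.1
tipbox shift px [0.02 0.01] diff 23.7
slidebox shift px [ 0.05 -0.1 ] diff 26.4
dish shift px [-0.71 -0.28] diff 44.0
[-0.1 -0.2  0.6]
119 axis at plane x,y 0.1 74.2 lean x,y rad [-0.106 -0.089] zs [20.  62.5] rms 1.69
```

```bash
python3 cyl.py; python3 -c "
from cyl import *
w=pickle.load(open('cy_wrist.pkl','rb'));h=cv2.cvtColor(w['pixels'],cv2.COLOR_RGB2HSV);A=(cloud(w)-O)@F*1e3
m=(cv2.inRange(h,(3,150,50),(16,255,255))>0)&(abs(A[...,1]-68)<16)&(A[...,2]>60.5)&(A[...,2]<68);q=A[m];B=np.c_[q[:,:2]-[-4,68],np.ones(len(q))];f=np.ones(len(q),bool)
for _ in range(6):
    p=np.linalg.lstsq(B[f],q[f,2],rcond=None)[0];r=q[:,2]-B@p;f=abs(r)<1
print('handle top slopes',p.round(3))"
```

```text
108 axis at plane x,y -2.5 72.1 lean x,y rad [-0.051 -0.048] zs [20.4 62.4] rms 1.73
620 axis at plane x,y -2.2 67.7 lean x,y rad [-0.064  0.003] zs [20.2 65.6] rms 0.44
handle top slopes [ 4.2000e-02 -6.0000e-03  6.4313e+01]
```

```bash
python3 -c "
from station import ctrl
print(ctrl.hand_in())"
```

```text
the job is handed in; nothing more can be done
None
```

I laid the smallest bar flat in both ear pockets and let go of it. I then pushed the orange pin through the bar's eye and the ear on the green side, released it and backed the arm off. The job is handed in at about 22 s of the 61 s; no verdict is reported.

- **Bar:** in the last wrist view it lies flat, with slopes within 0.01 rad and its top at 8.0 mm against a nominal 8. It sits about 2 mm low on the slope, against the 6 mm allowed.
- **Pin:** its underside is about 9.5 mm above the ears' plane, where 8 is home and 4 to 13 is allowed. It is 2 to 3 mm off in x, and at y = 68 mm.
- **Pin lean:** it leans about 0.064 rad downslope, so the collar rests on its low edge, not quite flat. The limit is 0.12 rad. The lean held between two looks, so I did not nudge it.
- **Other objects:** five of the six show no shift in the top view, under 0.2 px. The dish reads 0.7 px, roughly 2 mm, but the lighting there had changed.
- **Disagreements:**
  - The fingertips are about 16 mm behind the reported TCP, where the text puts them 19 mm ahead. My first grasp closed on air because of this; I corrected it by eye from two cameras.
  - The scene camera's fits of the pin are noisy, giving a lean of 0.05 to 0.11 rad and a y about 1 to 6 mm higher. I relied on the wrist camera.

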